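# Load a handle slip into a leaf drill jig and lock the leaf with its pin

### The job

Get the drill jig ready for drilling: lay the light wooden handle slip flat on the jig between its locating dowels, then swing the blue leaf shut over it. Then lift the lock pin out of the V-block, stand it upright in the big hole of the black bench block and let go, so that you can take it again from above by its knob. Start the pin into the bore at the leaf's corner leaning over by about 15 degrees, lower edge first, then straighten it and slide it fully home, and let go; leave the dark slip where it is.

Things in the scene. Friction and masses are not known exactly. Their poses are not given: they have to be found in the camera images.
- drill_jig: Grey metal drill jig with a blue hinged leaf; fixed. Origin under its middle at bench height; x to the hinge side, y along the jig, z up. Base x -30 to 68, y -107 to 107 mm, top at z = 32 on 16 mm feet. Corner lug 36 x 36 mm at x = -46, y = -65, 42 mm high, with the lower part of the lock bore.
- jig_nest (a point): Middle of the nest floor (jig frame 0, 0, 32 mm), axes as the jig: here belongs the middle of the slip's underside, its length along y. Round it stand steel dowels 6 mm thick and 7 mm high: four at x = +-24.5, y = +-62 (43 mm clear between rows), one at each end at y = +-102.5 (199 mm clear). Beside the slip's middle there is room for fingers.
- jig_leaf (a joint): Hinge of the blue leaf, rad: 0 = shut (level), up to 2.7 = open, leaning far back; starts at 2.3 to 2.6. Axis along the jig's y at x = 56, z = 47 mm (jig frame). The stiff hinge (0.17 N m; leaf 0.3 kg) holds it at any angle: it must be pushed over from behind and pressed down until it stops.
- leaf_edge (a point): Middle of the leaf's free edge, 86 mm from the hinge axis, in its middle plane. The leaf is a flat plate 10 mm thick, y -100 to 100 mm, with three steel drill bushes (2 mm proud); a 36 x 36 mm tongue at y = -65 with the upper part of the lock bore reaches 120 mm from the axis.
- jig_bore (a point): Centre of the mouth of the lock bore, on top of the shut leaf's tongue (jig frame -46, -65, 52 mm); fixed to the jig, axes as the jig. With the leaf shut the bore is 19.2 mm wide, vertical, 36 mm long and open below.
- lock_pin: Lock pin, 72 mm long, 0.12 kg: steel shank 18 mm thick, 46 mm long, its last 3.5 mm tapering to 13 mm; black knurled knob 28 mm thick, 26 mm long, whose shoulder stops on the leaf. Origin at the middle of the tip's end face, z along the axis to the knob. Starts lying in the V-block, axis 39 mm above the bench, knob overhanging to the right (pin's z = V-block's -x).
- pin_tip (a point): Middle of the shank's end face (the pin's origin).
- pin_knob (a point): Middle of the knob, on the axis, 59 mm from the tip.
- v_block: Steel V-block, 34 (x, along the groove) x 38 x 38 mm, fixed. Origin under its middle. The pin's tip stands out 5 mm beyond its +x face and the knob begins 7 mm before its -x face.
- bench_block: Black bench block, 74 x 74 x 34 mm, fixed. Origin under its middle; z up. The big hole is in the middle, the small ones are too small for the pin.
- block_hole (a point): Centre of the mouth of the block's big hole, on its upper face: 23.5 mm wide, 28 mm deep, vertical; the pin stands in it loosely with its knob's top 78 mm above the bench.
- light_slip: Light tan wooden handle slip, 36 x 187 x 6 mm, lying flat, loose. Origin at the middle of its underside, y along its length, z up.
- dark_slip: Dark wooden handle slip, 36 x 182 x 6 mm, lying flat; a spare, to be left alone. Origin at the middle of its underside.

How it is judged:
By the outcome, as a careful person would: the job done as asked, in the order asked, and still so for the second after the job is handed in, with the robot touching nothing.
It also fails if it takes over 72 s, if anything falls off the work surface, if the arm or the gripper's body presses on something with over 40 N, if the wrist force passes 120 N, or if a joint passes its speed limit or range.

### The arm

A 6-joint arm with a two-finger parallel gripper is mounted at the origin on a cart in front of the work surface, level with it; the furniture and walls round the work are solid. World frame = base frame: x ahead of the robot, y to its left, z up, the work surface at z = 0. Lengths are in m, angles in rad, forces in N, time in s.
With the tool pointing down it reaches from about 0.375 to 0.9 m from the base axis. Payload 3.1 kg.
Tool frame: the origin (TCP) lies midway between the tips of the shut fingers; the grasp point (between the pads) lies 19 mm behind it; x points along the fingers, z is the direction in which the jaws open and shut, and the axes are right-handed (so a half turn about x gives the same grasp; the last joint's range is limited). The gripper opens to 85 mm and grips with 20 to 120 N. Pads are 22 mm wide; open, the fingers measure 114 mm over their backs; the gripper's body (76 mm by 85 mm) begins 54 mm behind the grasp point. The pads swing forward as they close: fully open they stand 13 mm farther back than shut.
Start: joints at [-1.492, 0.527, 1.433, -0, 1.181, -0.178], TCP at [0.159, -0.604, 0.231] pointing down, gripper open.
Joint ranges: [-3.08, 3.08], [-0.75, 2.2], [0.22, 2.44], [-1.43, 4.57], [0, 2.65], [-2.85, 2.85]. Speed limits (rad/s): [2.79, 2.79, 3.14, 3.14, 3.14, 3.14].

### API

Orientations are given as a unit quaternion [x, y, z, w].
In Python, from station import telemetry, optics, manip gives the robot as it stands.
- The arm moves only by the tool step_arm, never from a script. Its argument "commands" is a list of rows, each a list of 4 numbers: the shift along the tool's x, y, z in m, then the turn about the tool's x in rad. A call has 1 to 8 rows; each row is the pose to reach, as a shift and turn from the pose measured when the call began, along the tool's axes at that moment; what a row does not reach only later rows make up. A row lasts 1/12 s, in which the tool goes at most 41.7 mm and 7.16 degrees, less where a joint would pass 70% of its speed; a pose out of reach is approached as far as the arm can. A call with a gripper value outside its range is refused whole. "jaw" is the finger opening in m, from 0 to 0.0854, set as the call begins (left out, the last holds). The fingers move at their own pace and stop on an object; "grip_force" is the grip in N (left out, the last holds). Time passes only in rows, so rows that repeat a pose let the fingers close. It gives the time, the measured TCP pose, the force and the opening at its end, in the units of the state.
- telemetry.sense(): the state, without advancing time (a new reading comes with each control period).
- optics.snapshot(name): name is "scene" or "top" or "wrist"; returns the picture (400x640x3 uint8, red, green, blue); there is no depth.
- optics.camera_params(name): a dict with "mtx" (3x3 intrinsics, pixels), "origin" and "attitude" of the camera in the world. Camera axes: x right, y down, z forward; pixel columns grow to the right and rows downward; lengths in m; the calibration is good to about 2 mm. A picture is of the moment at which its call begins: read the wrist's pose just before it. camera_params takes no time and is no camera call; for the wrist camera it gives the pose at the moment of the call.
- manip.sign_off(): hands the job in, once; it reports no verdict.
The state is a dict: "t": time; "q": joint angles; "qd": joint speeds; "tau": joint torques, N m; "tcp_pos": TCP position; "tool_rot": TCP orientation; "force": force on the tool from outside, world axes, zero at the start; "ft_torque": the same for the moment, N m; "finger_gap": opening from 0.0 (shut) to 1.0 (fully open).
Only numpy, scipy, OpenCV 4.12 (cv2) and the standard library are available. Lean on these libraries where they do the work, as an engineer would, in place of code of your own. Each camera call takes 0.05 s, during which the arm holds its last target.

## Working session

There is one attempt and no reset: what is moved stays moved. The work goes in short steps, Python scripts to look and compute and a tool call to move; the robot and the scene stay as the last step left them, time stands still between calls to the robot, and variables do not carry over. Pictures are saved under pics/ and viewed, and the job is handed in when it is done.

Besides the shell and the picture viewer there is one more tool, called after ">>>" by a JSON object that holds its "name" and its "arguments", one argument or row to a line. step_arm: Moves the arm, as the interface text tells. Its arguments: {"type":"object","properties":{"commands":{"type":"array","items":{"type":"array","items":{"type":"number"}}},"jaw":{"type":"number"},"grip_force":{"type":"number"}},"required":["commands"]}

```bash
ls -la; mkdir -p pics
python3 - <<'E'
from station import telemetry, optics, manip
import cv2, numpy as np
s=telemetry.sense(); print(s)
for n in ["scene","top","wrist"]:
    p=optics.camera_params(n); print(n,p)
    im=optics.snapshot(n); cv2.imwrite(f"pics/{n}0.png",im[:,:,::-1])
E
```

```text
total 12
drwxr-xr-x  3 agent agent 4096 Dec  7 06:59 .
drwxr-xr-x 23 root  root  4096 Dec  7 06:59 ..
drwxr-xr-x  2 agent agent 4096 Dec  7 06:59 pics
{'t': 0.0, 'q': array([-1.49153452e+00,  5.28491277e-01,  1.43389605e+00,  2.47231894e-05,
        1.18140818e+00, -1.78493524e-01]), 'qd': array([-0.00043691, -0.00053279, -0.00020395, -0.00150085,  0.00080739,
        0.00189917]), 'tau': array([ 1.58025396e-03, -4.42344761e+01, -1.78025955e+01, -1.96500664e-04,
        8.30183417e-03,  1.40257006e-07]), 'tcp_pos': array([ 0.15930072, -0.60361826,  0.23032019]), 'tool_rot': array([ 0.43217793,  0.56062834, -0.43101238,  0.55959488]), 'force': array([-0.18497125,  0.464321  ,  0.3242168 ]), 'ft_torque': array([-0.01754063,  0.01892823,  0.01597054]), 'finger_gap': 0.9963357089367904}
scene {'mtx': array([[367.85333363,   0.        , 310.13499645],
       [  0.        , 367.85333363, 195.26363972],
       [  0.        ,   0.        ,   1.        ]]), 'origin': array([0.01167439, 1.03004549, 0.76430478]), 'attitude': array([-0.2041021 ,  0.86110253, -0.45044734,  0.11807606])}
top {'mtx': array([[385.62545955,   0.        , 321.95167755],
       [  0.        , 385.62545955, 200.3181255 ],
       [  0.        ,   0.        ,   1.        ]]), 'origin': array([0.43764131, 0.10621051, 1.21453206]), 'attitude': array([ 0.70735473, -0.7063152 ,  0.01887827, -0.0202913 ])}
wrist {'mtx': array([[350.67607155,   0.        , 319.84208634],
       [  0.        , 350.67607155, 202.93308371],
       [  0.        ,   0.        ,   1.        ]]), 'origin': array([ 0.2294037 , -0.58514588,  0.3739452 ]), 'attitude': array([ 0.78349146, -0.60442158, -0.08836632,  0.11404858])}
```

View pics/scene0.png

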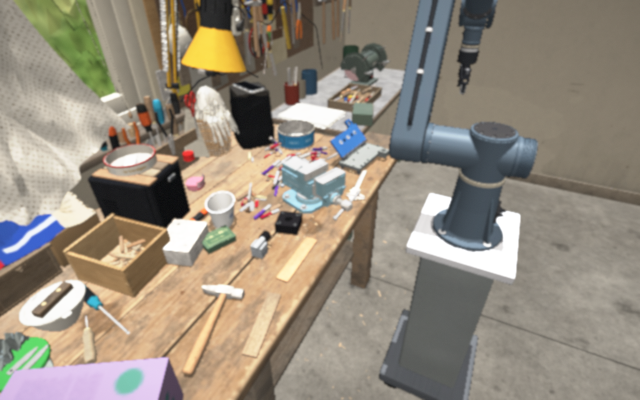

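View pics/top0.png

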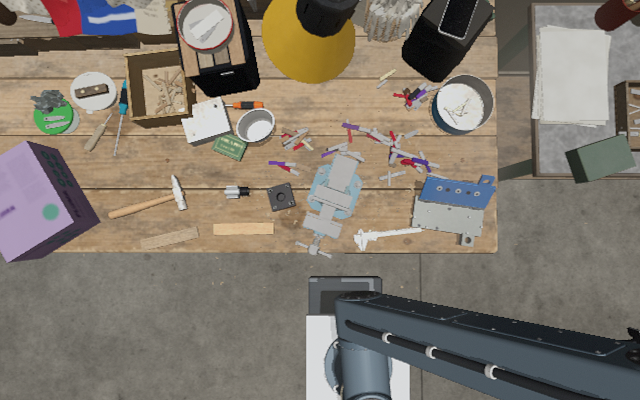

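View pics/wrist0.png

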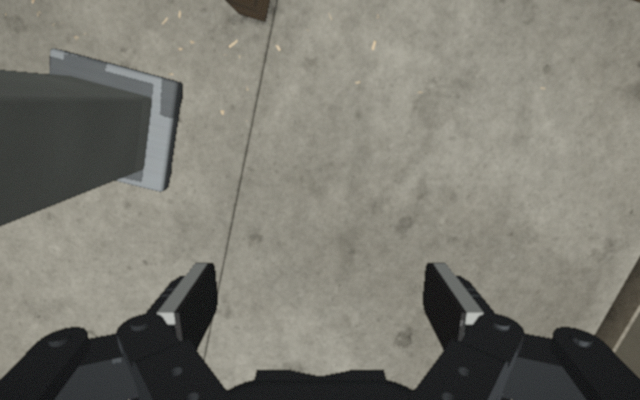

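```bash
cat > h.py <<'E'
import numpy as np, cv2
from scipy.spatial.transform import Rotation as R
from station import telemetry, optics, manip
def rays(cam,uv):
    K=cam["mtx"]; uv=np.atleast_2d(np.asarray(uv,float))
    d=np.c_[(uv[:,0]-K[0,2])/K[0,0],(uv[:,1]-K[1,2])/K[1,1],np.ones(len(uv))]
    return cam["origin"], R.from_quat(cam["attitude"]).apply(d)
def onplane(cam,uv,z):
    o,d=rays(cam,uv); t=(z-o[2])/d[:,2]; return o+d*t[:,None]
def proj(cam,P):
    p=R.from_quat(cam["attitude"]).inv().apply(np.atleast_2d(P)-cam["origin"]); K=cam["mtx"]
    return np.c_[K[0,0]*p[:,0]/p[:,2]+K[0,2],K[1,1]*p[:,1]/p[:,2]+K[1,2]]
def snap(n,save=None):
    cam=optics.camera_params(n); im=np.ascontiguousarray(optics.snapshot(n)[:,:,::-1])
    if save: cv2.imwrite("pics/"+save+".png",im); np.save("pics/"+save+".npy",cam,allow_pickle=True)
    return cam,im
def load(s): return np.load("pics/"+s+".npy",allow_pickle=True).item(), cv2.imread("pics/"+s+".png")
def crop(im,u0,v0,u1,v1,k,save):
    cv2.imwrite("pics/"+save+".png",cv2.resize(im[v0:v1,u0:u1],None,fx=k,fy=k,interpolation=cv2.INTER_CUBIC))
def st():
    s=telemetry.sense(); r=R.from_quat(s["tool_rot"]).as_matrix()
    print("t %.2f"%s["t"],"tcp",s["tcp_pos"].round(4),"xax",r[:,0].round(3),"zax deg %.2f"%np.degrees(np.arctan2(r[1,2],r[0,2])),"F",s["force"].round(1),"gap %.3f"%s["finger_gap"],"q",s["q"].round(2)); return s
def go(p,zdeg=None):
    """print command to bring TCP to world p with jaw axis (tool z) at zdeg (mod 180)"""
    s=st(); r=R.from_quat(s["tool_rot"]).as_matrix(); d=r.T@(np.array(p)-s["tcp_pos"])
    turn=0.
    if zdeg is not None:
        cur=np.degrees(np.arctan2(r[1,2],r[0,2]))
        dl=zdeg-cur
        for k in (0,): dl=(dl+90)%180-90
        # turn about tool x (down): positive turn rotates z about x axis
        turn=np.radians(dl)*np.sign(r[2,0])
    print("cmd",d.round(4),"turn %.4f"%turn,"dist %.3f"%np.linalg.norm(d)); return d,turn
E
python3 - <<'E'
from h import *
cam,im=snap("top","top1")
print(im.shape)
crop(im,400,160,510,260,6,"topjig"); crop(im,130,170,310,255,4,"topleft")
for n,z in (("jiglug",(467,239,.042)),("light",(243,229,.006)),("dark",(170,238,.006)),("vb",(237,191,.039)),("bb",(281,196,.034)),("jigmid",(447,219,.032)),("vise",(330,200,.06))):
    print(n,onplane(cam,z[:2],z[2]).round(3))
E
```

```text
(400, 640, 3)
jiglug [[ 0.386 -0.331  0.042]]
light [[0.414 0.355 0.006]]
dark [[0.386 0.583 0.006]]
vb [[0.531 0.368 0.039]]
bb [[0.516 0.234 0.034]]
jigmid [[ 0.446 -0.274  0.032]]
vise [[0.503 0.084 0.06 ]]
```

View pics/topjig.png

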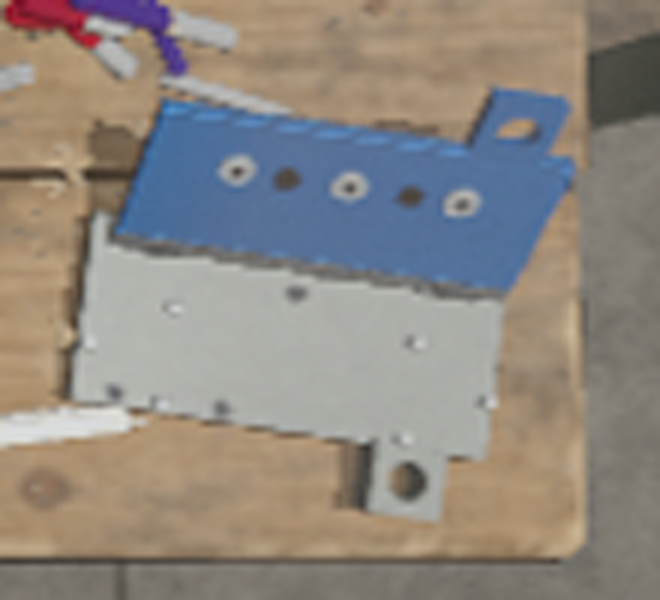

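View pics/topleft.png

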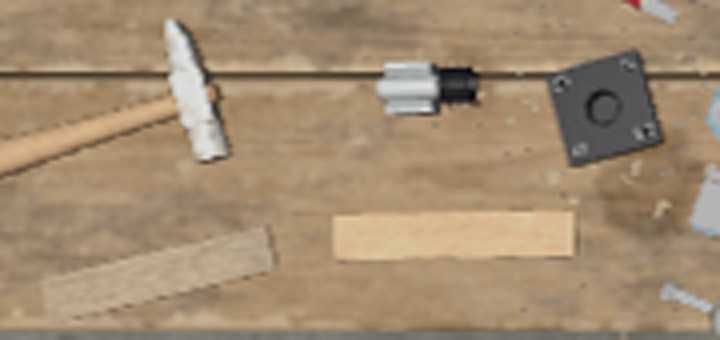

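Run:
```python
from h import *
st()
cam=optics.camera_params("wrist"); s=telemetry.sense()
r=R.from_quat(s["tool_rot"]).as_matrix()
print("cam off in tool",(r.T@(cam["origin"]-s["tcp_pos"])).round(4)); print("opt axis tool",(r.T@R.from_quat(cam["attitude"]).as_matrix()).round(3))
print(onplane(cam,[(320,203),(0,0),(640,0),(320,300)],0.03).round(3)-s["tcp_pos"])
go([0.37,-0.30,0.27],80); go([0.37,-0.3,0.27],-10)
```

```text
t 0.20 tcp [ 0.1593 -0.6039  0.2307] xax [-0.     0.001 -1.   ] zax deg -75.23 F [-0.2 -0.3  0.7] gap 1.001 q [-1.49  0.53  1.43 -0.    1.18 -0.18]
cam off in tool [-0.1435  0.0725 -0.0003]
opt axis tool [[-0.001 -0.286  0.958]
 [-0.001 -0.958 -0.286]
 [ 1.    -0.002  0.001]]
[[-0.02934543 -0.00710047 -0.20070916]
 [ 0.07865457  0.30989953 -0.20070916]
 [ 0.22065457 -0.23110047 -0.20070916]
 [-0.13834543 -0.03610047 -0.20070916]]
t 0.20 tcp [ 0.1593 -0.6039  0.2307] xax [-0.     0.001 -1.   ] zax deg -75.23 F [-0.2 -0.3  0.7] gap 1.001 q [-1.49  0.53  1.43 -0.    1.18 -0.18]
cmd [-0.0389  0.2812 -0.2402] turn 0.4323 dist 0.372
t 0.20 tcp [ 0.1593 -0.6039  0.2307] xax [-0.     0.001 -1.   ] zax deg -75.23 F [-0.2 -0.3  0.7] gap 1.001 q [-1.49  0.53  1.43 -0.    1.18 -0.18]
cmd [-0.0389  0.2812 -0.2402] turn -1.1385 dist 0.372
```

Run:
```python
from h import *
go([0.47,-0.27,0.28],None)
```

```text
t 0.20 tcp [ 0.1593 -0.6039  0.2307] xax [-0.     0.001 -1.   ] zax deg -75.23 F [-0.2 -0.3  0.7] gap 1.001 q [-1.49  0.53  1.43 -0.    1.18 -0.18]
cmd [-0.0489  0.3855 -0.2437] turn 0.0000 dist 0.459
```

>>> {"name": "step_arm", "arguments": {
  "commands": [
    [-0.049,0.386,-0.244,0],
    [-0.049,0.386,-0.244,0],
    [-0.049,0.386,-0.244,0],
    [-0.049,0.386,-0.244,0],
    [-0.049,0.386,-0.244,0],
    [-0.049,0.386,-0.244,0],
    [-0.049,0.386,-0.244,0],
    [-0.049,0.386,-0.244,0]
  ]
}}

```text
t: 0.87
tcp_pos: [0.3859, -0.3598, 0.2669]
tool_rot: [0.432, 0.56, -0.431, 0.56]
force: [0.4, -1.1, 0.8]
finger_gap: 1.0
```

>>> {"name": "step_arm", "arguments": {
  "commands": [
    [-0.013,0.104,-0.066,0],
    [-0.013,0.104,-0.066,0],
    [-0.013,0.104,-0.066,0],
    [-0.013,0.104,-0.066,0],
    [-0.013,0.104,-0.066,0],
    [-0.013,0.104,-0.066,0]
  ]
}}

```text
t: 1.37
tcp_pos: [0.4695, -0.2694, 0.2798]
tool_rot: [0.432, 0.561, -0.431, 0.56]
force: [-0.7, -0.0, 0.3]
finger_gap: 0.997
```

Run:
```python
from h import *
st(); snap("wrist","w1")
```

```text
t 1.37 tcp [ 0.4695 -0.2694  0.2798] xax [-0.001  0.001 -1.   ] zax deg -75.19 F [-0.7 -0.   0.3] gap 0.997 q [-0.73  0.36  1.58  0.    1.2   0.58]
```

View pics/w1.png

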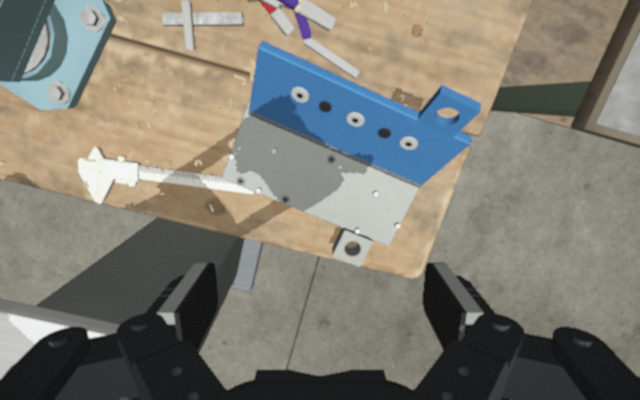

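Run:
```python
from h import *
cam,im=load("w1"); crop(im,210,100,430,280,3.6,"w1c")
```

```text
(no output)
```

View pics/w1c.png

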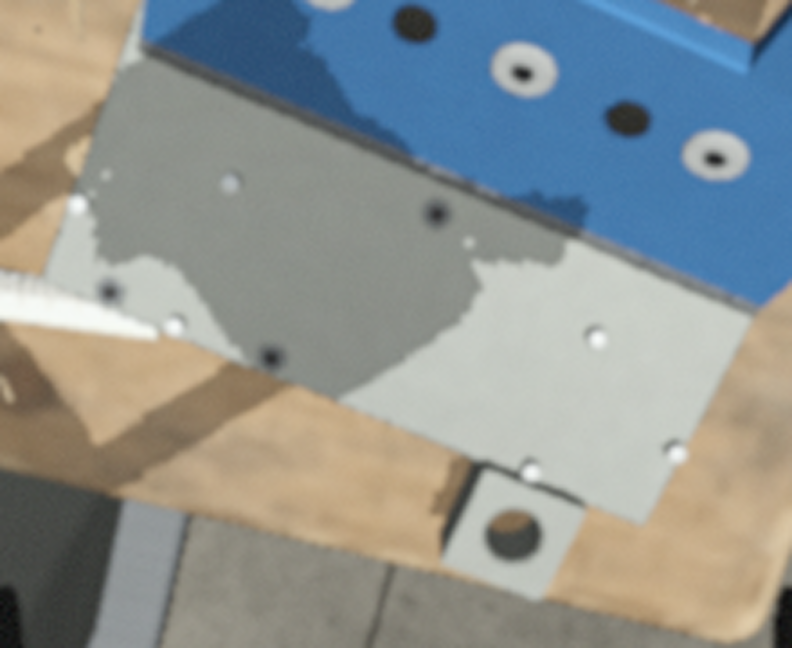

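Run:
```python
from h import *
from scipy.optimize import least_squares
cam,im=load("w1")
C=np.array([(231,183),(597,337),(175,325),(530,470),(79,204),(676,452),(513,535)],float)
uv=(C+.5)/3.6-.5+np.array([210,100])
J=np.array([(24.5,62,39),(24.5,-62,39),(-24.5,62,39),(-24.5,-62,39),(0,102.5,39),(0,-102.5,39),(-46,-65,42)])/1e3
W=np.array([onplane(cam,u,z)[0] for u,z in zip(uv,J[:,2])])
A=J[:,:2]-J[:,:2].mean(0); B=W[:,:2]-W[:,:2].mean(0)
th=np.arctan2((A[:,0]*B[:,1]-A[:,1]*B[:,0]).sum(),(A*B).sum())
Rm=np.array([[np.cos(th),-np.sin(th)],[np.sin(th),np.cos(th)]])
t=W[:,:2].mean(0)-Rm@J[:,:2].mean(0)
print("jig",t.round(4),np.degrees(th).round(2)); print(((W[:,:2]-t)@Rm*1e3-J[:,:2]*1e3).round(1))
# leaf edge: measure from top
camt,imt=load("top1")
# check against top image dowels
for p,(u,v) in zip(J,[( 174,308),(415,343),(160,404),(403,438),(90,343),(485,402),(408,481)]):
    w=t+Rm@p[:2]; q=proj(camt,[*w,p[2]])[0]; print(q.round(1), round((u+.5)/6-.5+400,1),round((v+.5)/6-.5+160,1))
print("jig frame", "cam", cam["origin"])
# leaf edge corners in w1, theta by intersecting with arc at y=100
for th_l in (2.3,2.4,2.5,2.6):
    for y in (100,-100):
        p=np.array([56-86*np.cos(th_l),y,47+86*np.sin(th_l)])/1e3
        w=np.r_[t+Rm@p[:2],p[2]]; print(th_l,y,proj(cam,w).round(1),proj(camt,w).round(1))
```

```text
jig [ 0.4405 -0.2732] -8.54
[[-0.2 -0.4]
 [ 0.1  0.2]
 [ 0.2 -0.3]
 [ 0.2  0.7]
 [-0.1 -0.5]
 [ 0.   0.4]
 [-0.2 -0.1]]
[428.3 209.9] 428.6 210.9
[468.7 216. ] 468.8 216.8
[426.1 225.9] 426.2 226.9
[466.6 232. ] 466.8 232.6
[414.  215.9] 414.6 216.8
[480.9 226. ] 480.4 226.6
[467.1 239.2] 467.6 239.8
jig frame cam [ 0.53963758 -0.25067111  0.42326165]
2.3 100 [[258.2  44.5]] [[426.2 176.6]]
2.3 -100 [[470.7 141.9]] [[495.4 187. ]]
2.4 100 [[262.   38.3]] [[426.  174.8]]
2.4 -100 [[471.4 134.8]] [[494.7 185.1]]
2.5 100 [[265.5  33. ]] [[425.6 173.2]]
2.5 -100 [[471.5 128.4]] [[493.9 183.5]]
2.6 100 [[268.7  28.9]] [[425.2 171.9]]
2.6 -100 [[470.9 122.9]] [[493.  182.1]]
```

>>> {"name": "step_arm", "arguments": {
  "commands": [
    [0,0.153,-0.58,0.26],
    [0,0.153,-0.58,0.26],
    [0,0.153,-0.58,0.26],
    [0,0.153,-0.58,0.26],
    [0,0.153,-0.58,0.26],
    [0,0.153,-0.58,0.26],
    [0,0.153,-0.58,0.26],
    [0,0.153,-0.58,0.26]
  ]
}}

```text
t: 2.08
tcp_pos: [0.4693, 0.0611, 0.2802]
tool_rot: [-0.502, -0.499, 0.502, -0.498]
force: [1.0, -0.2, 0.4]
finger_gap: 0.997
```

Run:
```python
from h import *
go([0.47,0.33,0.28],90)
```

```text
t 2.08 tcp [0.4693 0.0611 0.2802] xax [-0.001  0.001 -1.   ] zax deg -90.41 F [ 1.  -0.2  0.4] gap 0.997 q [-0.11  0.26  1.74  0.    1.15  1.47]
cmd [ 0.0006 -0.0012 -0.2689] turn -0.0071 dist 0.269
```

>>> {"name": "step_arm", "arguments": {
  "commands": [
    [0,-0.001,-0.269,0],
    [0,-0.001,-0.269,0],
    [0,-0.001,-0.269,0],
    [0,-0.001,-0.269,0],
    [0,-0.001,-0.269,0],
    [0,-0.001,-0.269,0],
    [0,-0.001,-0.269,0],
    [0,-0.001,-0.269,0]
  ]
}}

```text
t: 2.75
tcp_pos: [0.471, 0.3323, 0.2801]
tool_rot: [0.502, 0.499, -0.501, 0.498]
force: [0.7, -0.3, -0.5]
finger_gap: 1.0
```

Run:
```python
from h import *
st(); snap("wrist","w2")
```

```text
t 2.75 tcp [0.471  0.3323 0.2801] xax [-0.001  0.003 -1.   ] zax deg -90.31 F [ 0.7 -0.3 -0.5] gap 1.000 q [0.42 0.41 1.5  0.   1.23 1.99]
```

View pics/w2.png

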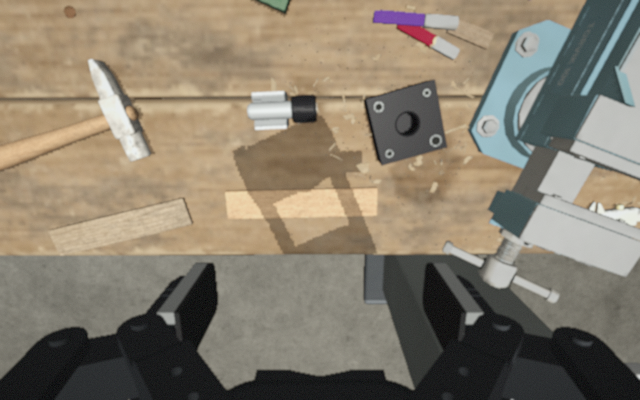

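Run:
```python
from h import *
cam,im=load("w2"); crop(im,210,170,400,240,4,"w2s"); crop(im,235,70,455,170,3.6,"w2p")
```

```text
(no output)
```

View pics/w2s.png

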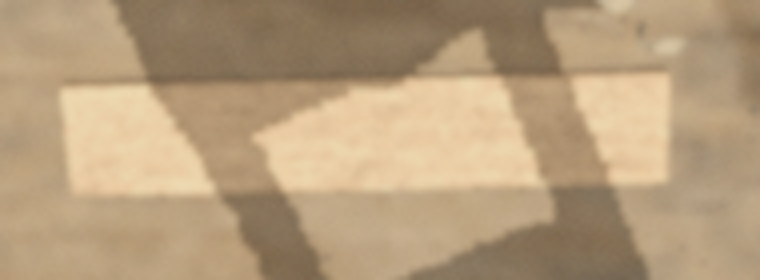

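View pics/w2p.png

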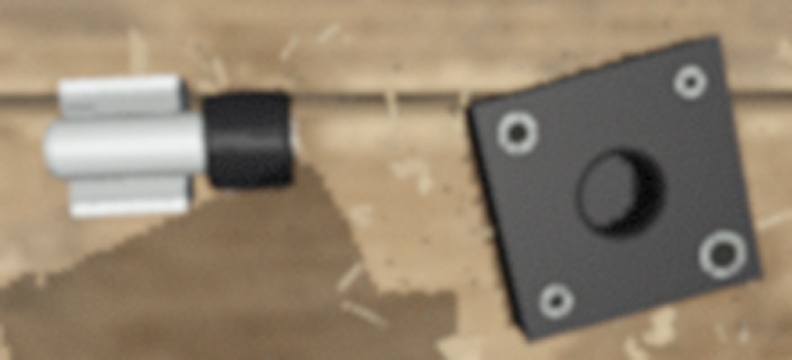

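Run:
```python
from h import *
cam,im=load("w2")
f=lambda c,k,o:(np.array(c,float)+.5)/k-.5+np.array(o)
S=onplane(cam,f([(62,86),(670,73),(667,183),(72,193)],4,(210,170)),.006)[:,:2]
print("slip",S.mean(0).round(4),"len",np.linalg.norm(S[0]-S[1]),np.linalg.norm(S[3]-S[2]),"w",np.linalg.norm(S[0]-S[3]),np.linalg.norm(S[1]-S[2]))
d=(S[0]+S[3]-S[1]-S[2]); print("slip y dir deg",np.degrees(np.arctan2(d[1],d[0])))
P=onplane(cam,f([(45,147),(204,143),(293,139)],3.6,(235,70)),.039)[:,:2]
print("pin tip,shoulder,end",P.round(4),np.linalg.norm(P[0]-P[1]),np.linalg.norm(P[0]-P[2]))
d=P[2]-P[0];print("pin z deg",np.degrees(np.arctan2(d[1],d[0])))
B=onplane(cam,f([(470,103),(718,38),(762,278),(530,340)],3.6,(235,70)),.034)[:,:2]
H=onplane(cam,f([(620,193)],3.6,(235,70)),.034)[:,:2]
print("block",B.mean(0),"hole",H, "side",np.linalg.norm(B[0]-B[1]),np.linalg.norm(B[1]-B[2]))
d=B[1]-B[0];print(np.degrees(np.arctan2(d[1],d[0])))
go([S.mean(0)[0],S.mean(0)[1],0.05],0)
# vise points
print(onplane(cam,[(497,270),(560,295),(447,247)],.06).round(3))
```

```text
slip [0.4186 0.3561] len 0.18688979113605306 0.18714009097940135 w 0.034808714683210486 0.03559083545705821
slip y dir deg 90.77938249878775
pin tip,shoulder,end [[0.5315 0.4096]
 [0.5324 0.3627]
 [0.5333 0.3364]] 0.0469145436196517 0.07314715008665842
pin z deg -88.59910506251019
block [0.51677097 0.23812681] hole [[0.51680686 0.23807688]] side 0.0738503816697348 0.07247822644999555
-76.15807383090726
t 2.80 tcp [0.4708 0.33   0.2799] xax [-0.002  0.    -1.   ] zax deg -90.37 F [ 0.3 -0.3  0.4] gap 1.002 q [0.42 0.41 1.5  0.   1.23 1.99]
cmd [ 0.23   -0.052  -0.0256] turn 1.5643 dist 0.237
[[0.353 0.13  0.06 ]
 [0.32  0.052 0.06 ]
 [0.382 0.191 0.06 ]]
```

>>> {"name": "step_arm", "arguments": {
  "commands": [
    [0.05,-0.052,-0.0256,-1.59],
    [0.1,-0.052,-0.0256,-1.59],
    [0.14,-0.052,-0.0256,-1.59],
    [0.16,-0.052,-0.0256,-1.59],
    [0.18,-0.052,-0.0256,-1.59],
    [0.18,-0.052,-0.0256,-1.59],
    [0.18,-0.052,-0.0256,-1.59],
    [0.18,-0.052,-0.0256,-1.59]
  ]
}}

```text
t: 3.47
tcp_pos: [0.4191, 0.3529, 0.0989]
tool_rot: [0.2, 0.679, -0.202, 0.677]
force: [1.1, -0.4, 0.7]
finger_gap: 0.995
```

Run:
```python
from h import *
go([.4186,.3561,0.05],0.8)
```

```text
t 3.47 tcp [0.4191 0.3529 0.0989] xax [-0.004 -0.002 -1.   ] zax deg -32.96 F [ 1.1 -0.4  0.7] gap 0.995 q [0.5  0.62 1.74 0.   0.79 1.07]
cmd [ 0.0489  0.0026 -0.002 ] turn -0.5892 dist 0.049
```

>>> {"name": "step_arm", "arguments": {
  "commands": [
    [0.0,0.0026,-0.002,-0.59],
    [0.02,0.0026,-0.002,-0.59],
    [0.04,0.0026,-0.002,-0.59],
    [0.049,0.0026,-0.002,-0.59],
    [0.049,0.0026,-0.002,-0.59],
    [0.049,0.0026,-0.002,-0.59],
    [0.049,0.0026,-0.002,-0.59]
  ]
}}

```text
t: 4.05
tcp_pos: [0.4197, 0.3541, 0.05]
tool_rot: [-0.004, 0.709, 0.003, 0.705]
force: [-1.0, -0.8, 0.2]
finger_gap: 0.997
```

Run:
```python
from h import *
go([.4186,.3561,0.002],0.8); snap("wrist","w3")
```

```text
t 4.05 tcp [0.4197 0.3541 0.05  ] xax [-0.005 -0.002 -1.   ] zax deg 0.53 F [-1.  -0.8  0.2] gap 0.997 q [0.5  0.7  1.75 0.   0.69 0.49]
cmd [ 0.048   0.0021 -0.0008] turn -0.0047 dist 0.048
```

View pics/w3.png

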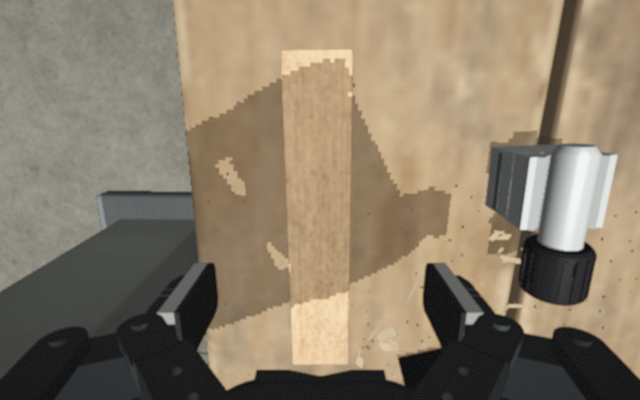

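>>> {"name": "step_arm", "arguments": {
  "commands": [
    [0.025,0.002,-0.001,-0.005],
    [0.04,0.002,-0.001,-0.005],
    [0.048,0.002,-0.001,-0.005],
    [0.048,0.002,-0.001,-0.005],
    [0.048,0.002,-0.001,-0.005]
  ]
}}

```text
t: 4.52
tcp_pos: [0.4187, 0.3562, 0.0024]
tool_rot: [-0.005, 0.709, 0.004, 0.706]
force: [-0.6, -0.6, 0.1]
finger_gap: 1.002
```

>>> {"name": "step_arm", "arguments": {
  "commands": [
    [0,0,0,0],
    [0,0,0,0],
    [0,0,0,0],
    [0,0,0,0],
    [0,0,0,0],
    [0,0,0,0]
  ],
  "jaw": 0.02,
  "grip_force": 40
}}

```text
t: 5.02
tcp_pos: [0.4191, 0.3565, 0.0034]
tool_rot: [-0.005, 0.708, 0.005, 0.706]
force: [0.2, -0.3, 5.9]
finger_gap: 0.398
```

>>> {"name": "step_arm", "arguments": {
  "commands": [
    [-0.001,0,0,0],
    [-0.002,0,0,0],
    [-0.006,0,0,0],
    [-0.02,0,0,0],
    [-0.04,0,0,0],
    [-0.06,0,0,0]
  ]
}}

```text
t: 5.52
tcp_pos: [0.4186, 0.3562, 0.0635]
tool_rot: [-0.006, 0.709, 0.004, 0.705]
force: [0.3, 0.6, -0.2]
finger_gap: 0.391
```

Run:
```python
from h import *
st(); snap("wrist","w4")
```

```text
t 5.52 tcp [0.4186 0.3562 0.0635] xax [-0.005 -0.002 -1.   ] zax deg 0.80 F [ 0.3  0.6 -0.2] gap 0.391 q [0.5  0.68 1.75 0.   0.72 0.49]
```

View pics/w4.png

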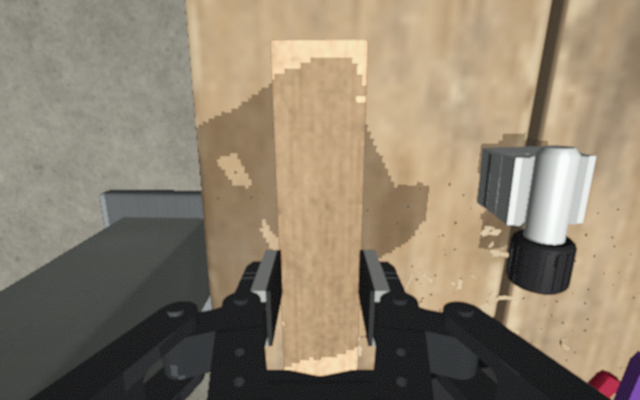

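>>> {"name": "step_arm", "arguments": {
  "commands": [
    [-0.04,0,0,0],
    [-0.08,0,0,0],
    [-0.12,-0.005,0,0],
    [-0.155,-0.02,0.01,0],
    [-0.185,-0.045,0.02,0],
    [-0.215,-0.08,0.03,0],
    [-0.215,-0.12,0.04,0],
    [-0.215,-0.16,0.05,0]
  ]
}}

```text
t: 6.23
tcp_pos: [0.4731, 0.2007, 0.2848]
tool_rot: [-0.005, 0.704, 0.007, 0.71]
force: [1.1, -0.5, -0.5]
finger_gap: 0.396
```

>>> {"name": "step_arm", "arguments": {
  "commands": [
    [0,-0.04,0,0],
    [0,-0.08,0,0],
    [0,-0.12,0,0],
    [0,-0.16,0,0],
    [0,-0.2,0,0.02],
    [0,-0.24,0,0.06],
    [0,-0.28,-0.01,0.12],
    [0,-0.32,-0.02,0.163]
  ]
}}

```text
t: 6.9
tcp_pos: [0.4578, -0.1214, 0.2838]
tool_rot: [0.054, 0.702, -0.052, 0.708]
force: [0.2, 1.2, -0.3]
finger_gap: 0.4
```

Run:
```python
from h import *
go([0.4405,-0.2732,0.11],-8.54)
```

```text
t 6.90 tcp [ 0.4578 -0.1214  0.2838] xax [ 0.008  0.003 -1.   ] zax deg -8.55 F [ 0.2  1.2 -0.3] gap 0.400 q [-0.5   0.25  1.74  0.01  1.15 -0.35]
cmd [ 0.1733 -0.1533  0.0042] turn -0.0002 dist 0.231
```

>>> {"name": "step_arm", "arguments": {
  "commands": [
    [0.02,-0.035,0.001,0],
    [0.045,-0.07,0.002,0],
    [0.08,-0.105,0.003,0],
    [0.115,-0.135,0.004,0],
    [0.145,-0.15,0.004,0],
    [0.16,-0.153,0.004,0],
    [0.173,-0.153,0.004,0],
    [0.173,-0.153,0.004,0]
  ]
}}

```text
t: 7.57
tcp_pos: [0.4383, -0.272, 0.1071]
tool_rot: [0.056, 0.704, -0.051, 0.706]
force: [-0.5, 0.1, -0.7]
finger_gap: 0.4
```

Run:
```python
from h import *
go([0.4405,-0.2732,0.06],-8.54); cam,im=snap("wrist","w5")
th=np.radians(-8.54);Rm=np.array([[np.cos(th),-np.sin(th)],[np.sin(th),np.cos(th)]]);t=np.array([0.4405,-0.2732])
J=np.array([(24.5,62,39),(24.5,-62,39),(-24.5,62,39),(-24.5,-62,39),(0,102.5,39)])/1e3
print(proj(cam,np.c_[(Rm@J[:,:2].T).T+t,J[:,2]]).round(0))
```

```text
t 7.57 tcp [ 0.4383 -0.272   0.1071] xax [ 0.003  0.008 -1.   ] zax deg -8.65 F [-0.5  0.1 -0.7] gap 0.400 q [-0.78  0.57  1.81  0.01  0.76 -0.63]
cmd [ 0.0471 -0.0012  0.0023] turn -0.0020 dist 0.047
[[366. 120.]
 [360. 304.]
 [282. 120.]
 [288. 305.]
 [324.  45.]]
```

View pics/w5.png

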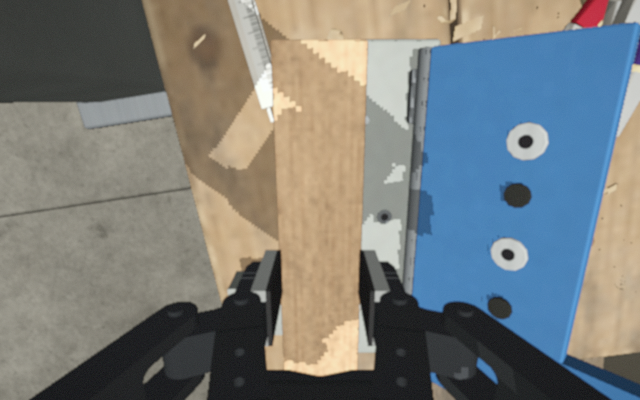

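>>> {"name": "step_arm", "arguments": {
  "commands": [
    [0.02,-0.001,0.002,0],
    [0.04,-0.001,0.002,0],
    [0.051,-0.001,0.002,0],
    [0.051,-0.001,0.002,0],
    [0.051,-0.001,0.002,0]
  ]
}}

```text
t: 8.03
tcp_pos: [0.4414, -0.2729, 0.0582]
tool_rot: [0.055, 0.704, -0.051, 0.707]
force: [-0.0, -0.6, 0.6]
finger_gap: 0.392
```

Run:
```python
from h import *
go([0.4405,-0.2732,0.0365],-8.54); cam,im=snap("wrist","w6")
th=np.radians(-8.54);Rm=np.array([[np.cos(th),-np.sin(th)],[np.sin(th),np.cos(th)]]);t=np.array([0.4405,-0.2732])
J=np.array([(24.5,62,39),(24.5,-62,39),(-24.5,62,39),(-24.5,-62,39),(0,102.5,39)])/1e3
print(proj(cam,np.c_[(Rm@J[:,:2].T).T+t,J[:,2]]).round(0))
```

```text
t 8.03 tcp [ 0.4414 -0.2729  0.0582] xax [ 0.005  0.006 -1.   ] zax deg -8.56 F [-0.  -0.6  0.6] gap 0.392 q [-0.77  0.67  1.83  0.01  0.64 -0.63]
cmd [ 0.0217 -0.0005 -0.001 ] turn -0.0003 dist 0.022
[[372. 124.]
 [363. 353.]
 [265. 124.]
 [275. 353.]
 [318.  26.]]
```

View pics/w6.png

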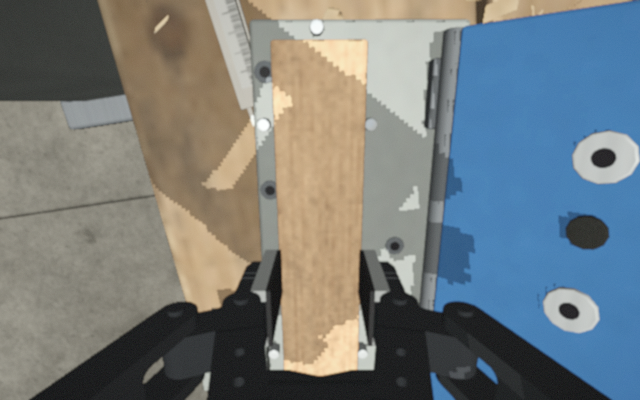

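>>> {"name": "step_arm", "arguments": {
  "commands": [
    [0.005,-0.0005,-0.001,0],
    [0.01,-0.0005,-0.001,0],
    [0.014,-0.0005,-0.001,0],
    [0.017,-0.0005,-0.001,0],
    [0.02,-0.0005,-0.001,0],
    [0.0215,-0.0005,-0.001,0],
    [0.0215,-0.0005,-0.001,0]
  ]
}}

```text
t: 8.67
tcp_pos: [0.4406, -0.2734, 0.0367]
tool_rot: [0.055, 0.703, -0.051, 0.707]
force: [-0.1, 0.4, -0.9]
finger_gap: 0.398
```

Run:
```python
from h import *
st(); cam,im=snap("wrist","w7")
```

```text
t 8.67 tcp [ 0.4406 -0.2734  0.0367] xax [ 0.005  0.005 -1.   ] zax deg -8.57 F [-0.1  0.4 -0.9] gap 0.398 q [-0.78  0.71  1.84  0.01  0.59 -0.64]
```

View pics/w7.png

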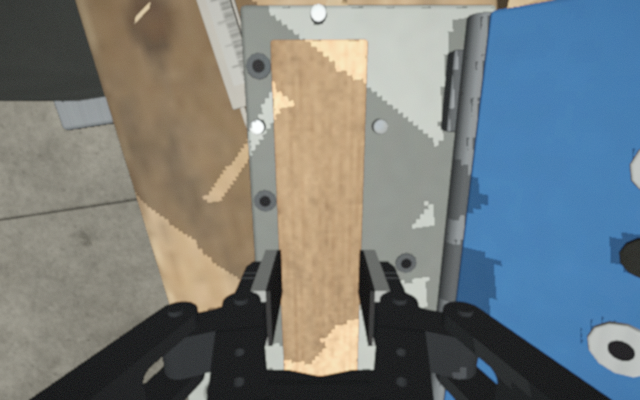

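>>> {"name": "step_arm", "arguments": {
  "commands": [
    [0,0,0,0],
    [0,0,0,0],
    [0,0,0,0],
    [-0.003,0,0,0],
    [-0.03,0,0,0],
    [-0.065,0,0,0],
    [-0.1,0,0,0]
  ],
  "jaw": 0.055
}}

```text
t: 9.3
tcp_pos: [0.4394, -0.2734, 0.1375]
tool_rot: [0.055, 0.704, -0.05, 0.706]
force: [0.2, 0.6, 0.7]
finger_gap: 0.643
```

Run:
```python
from h import *
st(); cam,im=snap("wrist","w8")
```

```text
t 9.30 tcp [ 0.4394 -0.2734  0.1375] xax [ 0.003  0.007 -1.   ] zax deg -8.57 F [0.2 0.6 0.7] gap 0.643 q [-0.78  0.52  1.79  0.01  0.83 -0.63]
```

View pics/w8.png

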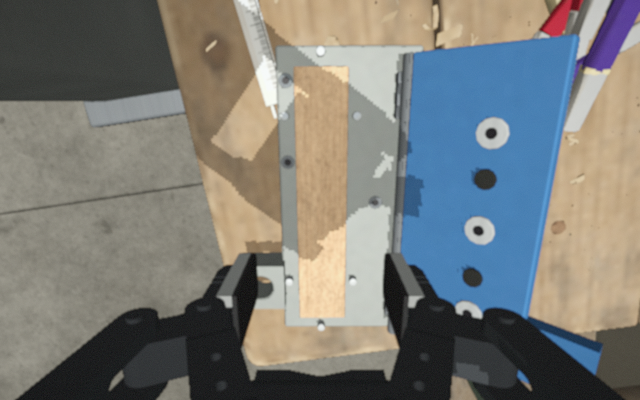

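>>> {"name": "step_arm", "arguments": {
  "commands": [
    [-0.03,0,0.0,0],
    [-0.03,0.01,0.035,0],
    [-0.03,0.01,0.075,0],
    [-0.03,0.01,0.115,0],
    [-0.03,0.01,0.15,0],
    [-0.03,0.01,0.168,0],
    [0.0,0.01,0.168,0],
    [0.03,0.01,0.168,0]
  ],
  "jaw": 0.0
}}

```text
t: 10.02
tcp_pos: [0.6141, -0.2926, 0.118]
tool_rot: [0.05, 0.698, -0.054, 0.712]
force: [-0.2, -0.0, -1.3]
finger_gap: 0.001
```

```bash
cat >> h.py <<'E'
TH=np.radians(-8.54);RJ=np.array([[np.cos(TH),-np.sin(TH)],[np.sin(TH),np.cos(TH)]]);TJ=np.array([0.4405,-0.2732])
def jig(p): return np.r_[RJ.T@(np.array(p[:2])-TJ),p[2]]
def wj(p): return np.r_[TJ+RJ@np.array(p[:2]),p[2]]
E
python3 - <<'E'
from h import *
s=st(); print(jig(s["tcp_pos"]).round(4)); snap("wrist","w9")
c,im=snap("scene","s9"); print(proj(c,[wj([-.1,.12,.05]),wj([.2,-.12,.15])])); crop(im,300,90,440,210,5,"s9c")
E
```

```text
t 10.02 tcp [ 0.6141 -0.2926  0.118 ] xax [ 0.019 -0.007 -1.   ] zax deg -8.46 F [-0.2 -0.  -1.3] gap 0.001 q [-0.61  0.72  1.39  0.01  1.01 -0.47]
[0.1746 0.0066 0.118 ]
[[373.75045856 170.31874366]
 [340.54067801 108.96981008]]
```

View pics/w9.png

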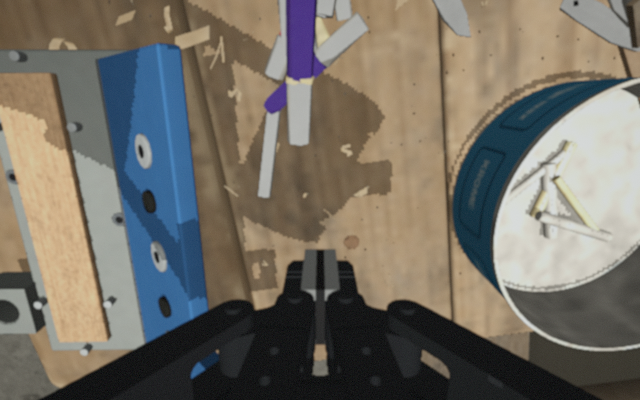

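View pics/s9c.png

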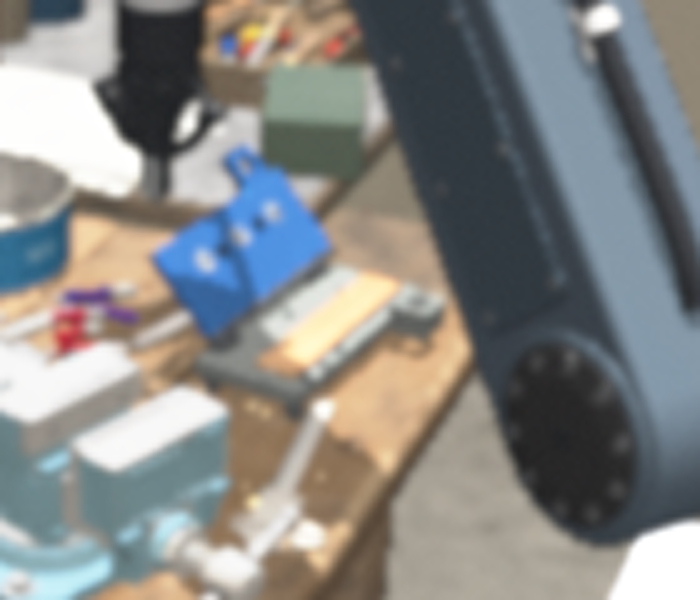

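>>> {"name": "step_arm", "arguments": {
  "commands": [
    [0.018,0,-0.005,0],
    [0.035,0,-0.02,0],
    [0.035,0,-0.035,0],
    [0.028,0,-0.048,0],
    [0.018,0,-0.064,0],
    [0.013,0,-0.08,0],
    [0.01,0,-0.099,0],
    [0.006,0,-0.113,0]
  ]
}}

```text
t: 10.78
tcp_pos: [0.4962, -0.2727, 0.1068]
tool_rot: [0.053, 0.703, -0.052, 0.708]
force: [1.7, -0.2, -0.1]
finger_gap: -0.002
```

Run:
```python
from h import *
s=st(); print(jig(s["tcp_pos"]).round(4)); 
c,im=snap("scene","s10"); crop(im,300,90,440,210,5,"s10c")
```

```text
t 10.78 tcp [ 0.4962 -0.2727  0.1068] xax [ 0.007  0.002 -1.   ] zax deg -8.55 F [ 1.7 -0.2 -0.1] gap -0.002 q [-0.7   0.62  1.69  0.01  0.82 -0.56]
[0.055  0.0088 0.1068]
```

View pics/s10c.png

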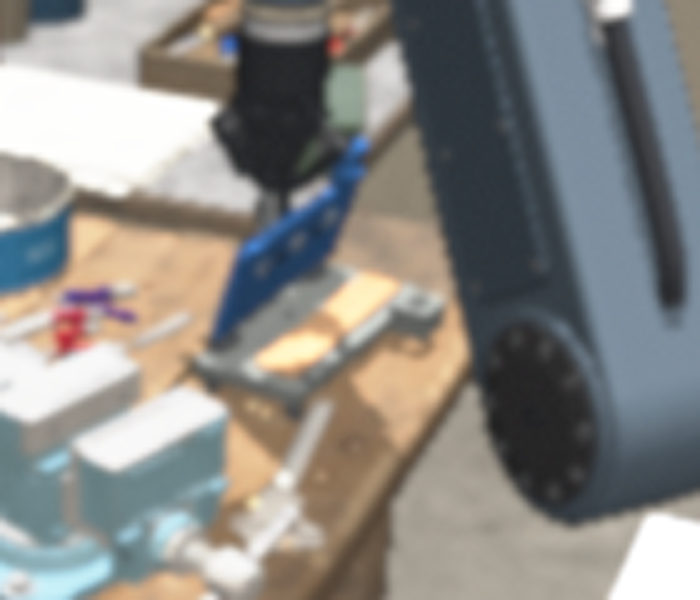

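>>> {"name": "step_arm", "arguments": {
  "commands": [
    [-0.003,0,-0.015,0],
    [0.005,0,-0.029,0],
    [0.015,0,-0.039,0],
    [0.026,0,-0.047,0],
    [0.037,0,-0.053,0],
    [0.045,0,-0.06,0],
    [0.051,0,-0.065,0],
    [0.053,0,-0.068,0]
  ]
}}

```text
t: 11.5
tcp_pos: [0.4263, -0.2617, 0.0541]
tool_rot: [0.054, 0.704, -0.052, 0.706]
force: [0.1, -0.5, 0.8]
finger_gap: 0.0
```

Run:
```python
from h import *
s=st(); print(jig(s["tcp_pos"]).round(4)); 
c,im=snap("scene","s11"); crop(im,300,90,440,210,5,"s11c")
```

```text
t 11.50 tcp [ 0.4263 -0.2617  0.0541] xax [ 0.004  0.003 -1.   ] zax deg -8.57 F [ 0.1 -0.5  0.8] gap 0.000 q [-0.78  0.66  1.88  0.01  0.6  -0.63]
[-0.0158  0.0093  0.0541]
```

View pics/s11c.png

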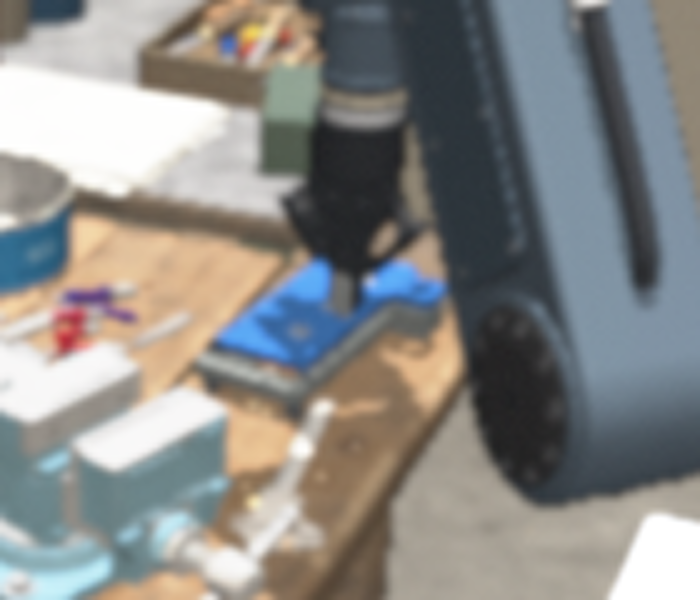

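Leaf almost shut; press it down gently.

>>> {"name": "step_arm", "arguments": {
  "commands": [
    [0.002,0,0,0],
    [0.004,0,0,0],
    [0.005,0,0,0],
    [0.006,0,0,0]
  ]
}}

```text
t: 11.88
tcp_pos: [0.426, -0.2615, 0.0517]
tool_rot: [0.054, 0.704, -0.051, 0.706]
force: [-7.8, 3.2, 42.8]
finger_gap: -0.006
```

Run:
```python
from h import *
s=st(); print(jig(s["tcp_pos"]).round(4));
```

```text
t 11.88 tcp [ 0.426  -0.2615  0.0517] xax [ 0.003  0.003 -1.   ] zax deg -8.52 F [-7.8  3.2 42.8] gap -0.006 q [-0.78  0.66  1.88  0.01  0.59 -0.64]
[-0.0161  0.0094  0.0517]
```

>>> {"name": "step_arm", "arguments": {
  "commands": [
    [-0.006,0,0,0],
    [-0.03,0,0,0],
    [-0.07,0,0,0],
    [-0.11,0,0,0],
    [-0.15,0,0,0],
    [-0.15,0,0,0]
  ]
}}

```text
t: 12.38
tcp_pos: [0.4296, -0.2654, 0.2094]
tool_rot: [0.049, 0.699, -0.055, 0.711]
force: [0.2, -0.4, -0.6]
finger_gap: 0.003
```

Run:
```python
from h import *
s=st(); cam,im=snap("wrist","w12")
b=wj([-.046,-.065,.052]); print("bore",b.round(4),proj(cam,b).round(1)); 
for y in (-.1,.1): print(proj(cam,wj([-.030,y,.052])).round(1))
u,v=proj(cam,b)[0].astype(int); crop(im,u-50,v-50,u+50,min(400,v+50),6,"w12c"); print(u,v)
```

```text
t 12.38 tcp [ 0.4296 -0.2654  0.2094] xax [ 0.016 -0.009 -1.   ] zax deg -8.48 F [ 0.2 -0.4 -0.6] gap 0.003 q [-0.78  0.39  1.77  0.01  0.97 -0.63]
bore [ 0.3854 -0.3306  0.052 ] [[281.  256.8]]
[[298.8 289.6]]
[[294.3  69.1]]
281 256
```

View pics/w12.png

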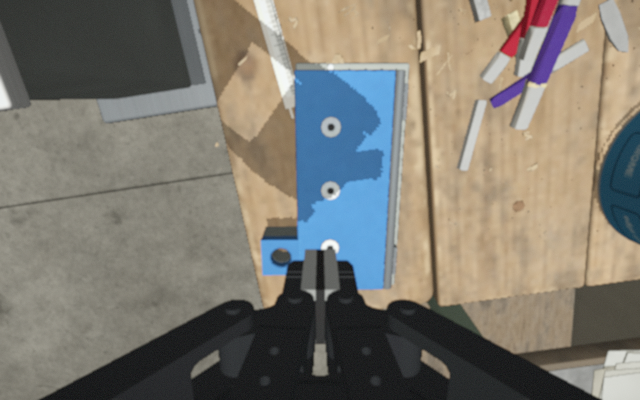

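View pics/w12c.png

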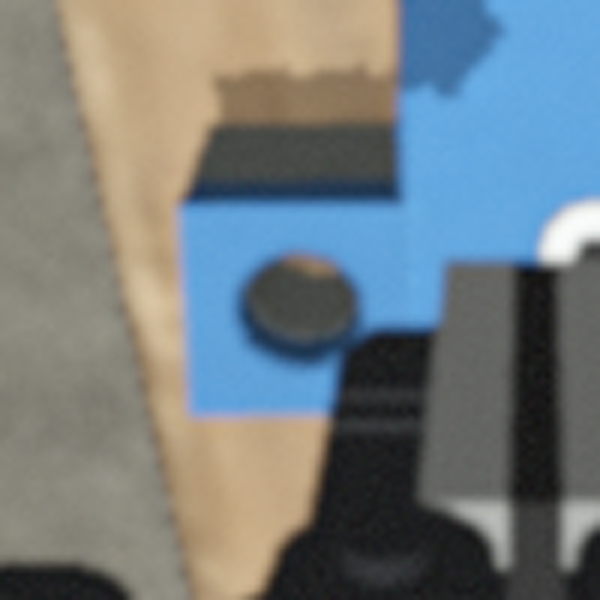

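>>> {"name": "step_arm", "arguments": {
  "commands": [
    [-0.03,0.02,0.0,-0.02],
    [-0.06,0.05,0.0,-0.05],
    [-0.075,0.09,0.0,-0.1],
    [-0.075,0.13,0.0,-0.15],
    [-0.075,0.17,0.0,-0.172],
    [-0.075,0.21,0.01,-0.172],
    [-0.075,0.25,0.014,-0.172],
    [-0.075,0.29,0.014,-0.172]
  ],
  "jaw": 0.06,
  "grip_force": 20
}}

```text
t: 13.1
tcp_pos: [0.4845, 0.0229, 0.2798]
tool_rot: [-0.01, 0.703, 0.006, 0.711]
force: [0.3, -0.5, -0.5]
finger_gap: 0.702
```

Run:
```python
from h import *
go([.533,.340,.15],1.4)
```

```text
t 13.10 tcp [0.4845 0.0229 0.2798] xax [ 0.012 -0.006 -1.   ] zax deg 1.36 F [ 0.3 -0.5 -0.5] gap 0.702 q [-0.18  0.27  1.72 -0.    1.14 -0.2 ]
cmd [0.1286 0.3166 0.0546] turn -0.0007 dist 0.346
```

>>> {"name": "step_arm", "arguments": {
  "commands": [
    [0,0.04,0.005,0],
    [0,0.08,0.01,0],
    [0,0.12,0.02,0],
    [0,0.16,0.03,0],
    [0,0.2,0.04,0],
    [0,0.24,0.054,0],
    [0.02,0.28,0.054,0],
    [0.05,0.31,0.054,0]
  ]
}}

```text
t: 13.77
tcp_pos: [0.5338, 0.3348, 0.2328]
tool_rot: [-0.01, 0.701, 0.008, 0.713]
force: [0.9, 1.0, 0.3]
finger_gap: 0.708
```

>>> {"name": "step_arm", "arguments": {
  "commands": [
    [0.03,0.007,0,0],
    [0.06,0.007,0,0],
    [0.08,0.007,0,0],
    [0.08,0.007,0,0],
    [0.08,0.007,0,0]
  ]
}}

```text
t: 14.18
tcp_pos: [0.5338, 0.3412, 0.1507]
tool_rot: [-0.011, 0.702, 0.007, 0.712]
force: [0.9, 0.2, 0.8]
finger_gap: 0.703
```

Run:
```python
from h import *
go([.5332,.3404,.028],1.4); cam,im=snap("wrist","w13")
```

```text
t 14.18 tcp [0.5338 0.3412 0.1507] xax [ 0.014 -0.004 -1.   ] zax deg 1.45 F [0.9 0.2 0.8] gap 0.703 q [ 0.4   0.63  1.49 -0.01  1.01  0.38]
cmd [ 0.1227 -0.0003 -0.0023] turn 0.0009 dist 0.123
```

View pics/w13.png

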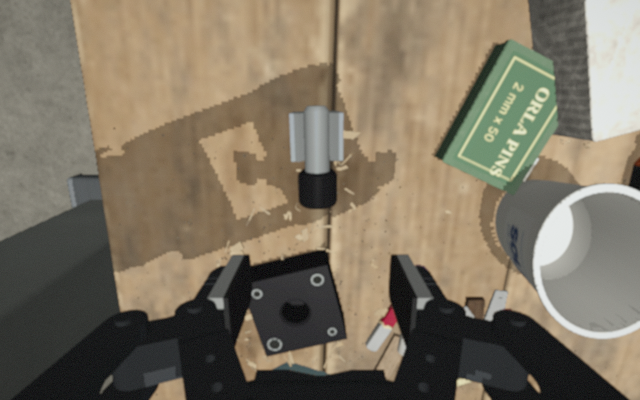

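Run:
```python
from h import *
cam,im=load("w13")
P=onplane(cam,[(316,107),(317.5,172),(318,206)],.039); print(P.round(4))
print(onplane(cam,[(296,312)],.034).round(4))
crop(im,240,80,400,380,2.6,"w13c")
```

```text
[[0.5307 0.4076 0.039 ]
 [0.5328 0.3612 0.039 ]
 [0.5337 0.3348 0.039 ]]
[[0.5172 0.2379 0.034 ]]
```

View pics/w13c.png

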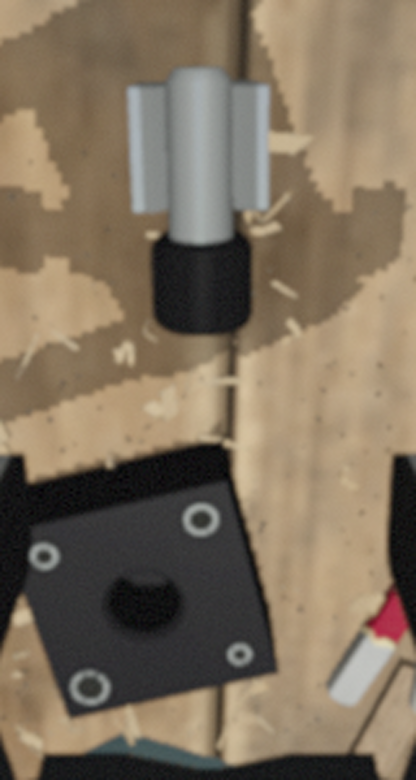

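>>> {"name": "step_arm", "arguments": {
  "commands": [
    [0.035,0,-0.001,0],
    [0.07,0,-0.001,0],
    [0.1,0,-0.001,0],
    [0.115,0,-0.001,0],
    [0.122,0,-0.001,0],
    [0.122,0,-0.001,0]
  ]
}}

```text
t: 14.73
tcp_pos: [0.5368, 0.3411, 0.0305]
tool_rot: [-0.01, 0.701, 0.008, 0.713]
force: [0.3, 0.5, 0.3]
finger_gap: 0.704
```

>>> {"name": "step_arm", "arguments": {
  "commands": [
    [0,0,0,0],
    [0,0,0,0],
    [0,0,0,0],
    [0,0,0,0],
    [0,0,0,0]
  ],
  "jaw": 0.02,
  "grip_force": 20
}}

```text
t: 15.15
tcp_pos: [0.5369, 0.3412, 0.0317]
tool_rot: [-0.01, 0.701, 0.008, 0.714]
force: [-0.7, -1.6, 1.7]
finger_gap: 0.318
```

Run:
```python
from h import *
st(); snap("wrist","w14")
```

```text
t 15.15 tcp [0.5369 0.3412 0.0317] xax [ 0.018 -0.002 -1.   ] zax deg 1.42 F [-0.7 -1.6  1.7] gap 0.318 q [ 0.4   0.8   1.55 -0.01  0.78  0.38]
```

View pics/w14.png

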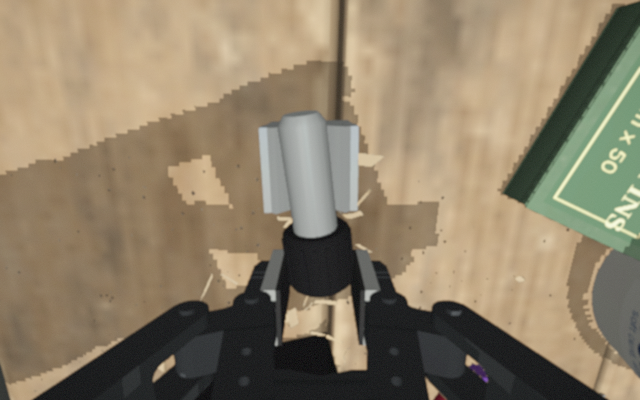

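Run:
```python
from h import *
go([.5335,.3405,.027],1.8)
```

```text
t 15.20 tcp [0.5369 0.3411 0.0315] xax [ 0.018 -0.002 -1.   ] zax deg 1.42 F [-1.  -1.   2.9] gap 0.324 q [ 0.4   0.8   1.55 -0.01  0.78  0.38]
cmd [ 0.0044 -0.0005 -0.0035] turn -0.0067 dist 0.006
```

>>> {"name": "step_arm", "arguments": {
  "commands": [
    [0,0,0,0],
    [0,0,0,0],
    [0.0045,-0.0005,-0.0035,-0.007],
    [0.0045,-0.0005,-0.0035,-0.007],
    [0.0045,-0.0005,-0.0035,-0.007]
  ],
  "jaw": 0.042
}}

```text
t: 15.62
tcp_pos: [0.5329, 0.3404, 0.0262]
tool_rot: [-0.012, 0.701, 0.01, 0.713]
force: [-0.5, 0.1, 0.4]
finger_gap: 0.493
```

>>> {"name": "step_arm", "arguments": {
  "commands": [
    [0,0,0,0],
    [0,0,0,0],
    [0,0,0,0],
    [0,0,0,0]
  ],
  "jaw": 0.02,
  "grip_force": 20
}}

```text
t: 15.95
tcp_pos: [0.5331, 0.3404, 0.0262]
tool_rot: [-0.012, 0.701, 0.01, 0.713]
force: [-0.0, -0.3, -0.7]
finger_gap: 0.314
```

Run:
```python
from h import *
st(); snap("wrist","w15")
```

```text
t 15.95 tcp [0.5331 0.3404 0.0262] xax [ 0.017 -0.003 -1.   ] zax deg 1.82 F [-0.  -0.3 -0.7] gap 0.314 q [ 0.4   0.81  1.56 -0.01  0.77  0.37]
```

View pics/w15.png

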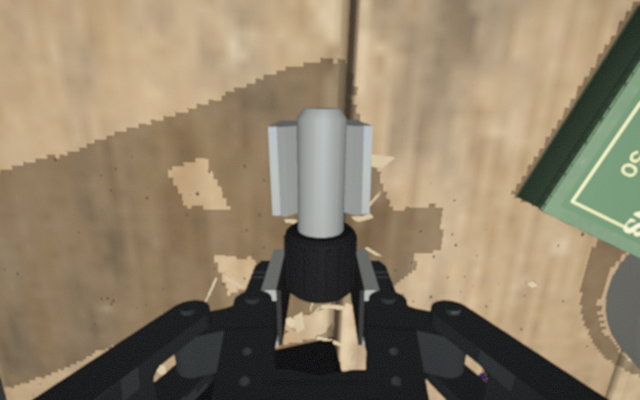

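>>> {"name": "step_arm", "arguments": {
  "commands": [
    [-0.01,0,0,0],
    [-0.03,0,0,0],
    [-0.06,0,0,0],
    [-0.08,0,0,0],
    [-0.08,0,0,0]
  ]
}}

```text
t: 16.42
tcp_pos: [0.5344, 0.342, 0.1114]
tool_rot: [-0.011, 0.698, 0.011, 0.716]
force: [1.3, -1.0, -0.7]
finger_gap: 0.312
```

Run:
```python
from h import *
st(); snap("wrist","w16"); c,im=snap("scene","s16"); u,v=proj(c,[.533,.35,.12])[0].astype(int); crop(im,u-60,v-70,u+60,v+50,5,"s16c")
```

```text
t 16.42 tcp [0.5344 0.342  0.1114] xax [ 0.026  0.001 -1.   ] zax deg 1.83 F [ 1.3 -1.  -0.7] gap 0.312 q [ 0.4   0.68  1.52 -0.01  0.91  0.37]
```

View pics/w16.png

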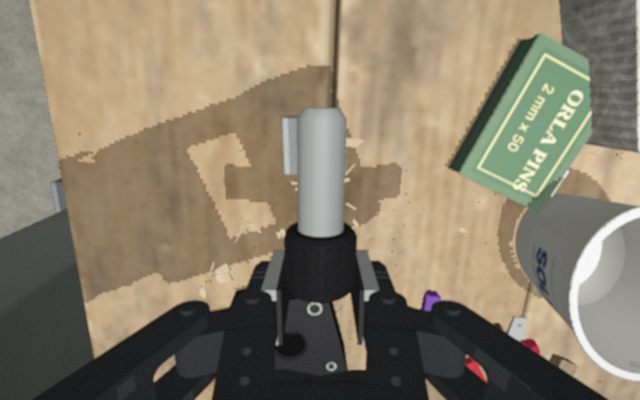

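View pics/s16c.png

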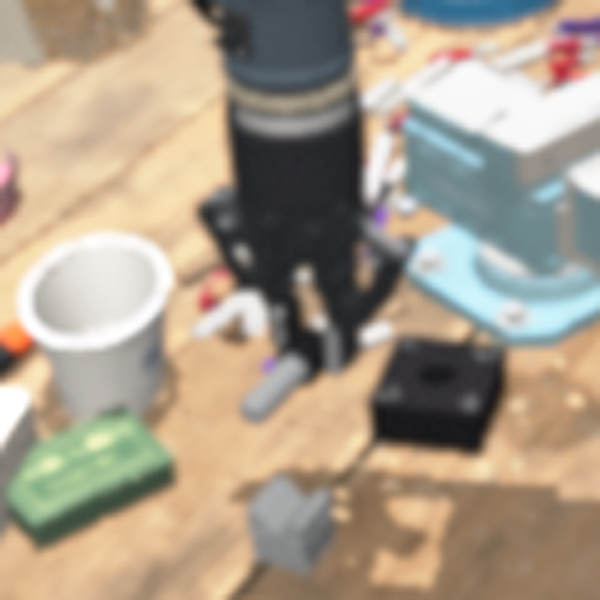

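>>> {"name": "step_arm", "arguments": {
  "commands": [
    [0,-0.02,0,0],
    [0,-0.0425,0,0],
    [0,-0.0425,0,0],
    [0.03,-0.0425,0,0],
    [0.05,-0.0425,-0.001,0],
    [0.05,-0.0425,-0.001,0]
  ]
}}

```text
t: 17.02
tcp_pos: [0.529, 0.2966, 0.0523]
tool_rot: [-0.013, 0.704, 0.009, 0.71]
force: [-1.5, 0.1, -1.9]
finger_gap: 0.313
```

Run:
```python
from h import *
go([.5345,.2995,.0055],1.8); cam,im=snap("wrist","w17"); crop(im,220,60,420,400,2.3,"w17c")
print(proj(cam,[(.544,.283,.034),(.5345,.3695,.02)]))
```

```text
t 17.02 tcp [0.529  0.2966 0.0523] xax [ 0.008 -0.006 -1.   ] zax deg 1.79 F [-1.5  0.1 -1.9] gap 0.313 q [ 0.33  0.74  1.61 -0.01  0.78  0.31]
cmd [0.0469 0.003  0.0052] turn -0.0001 dist 0.047
[[348.75987157 274.61064044]
 [336.19955007  98.30998306]]
```

View pics/w17c.png

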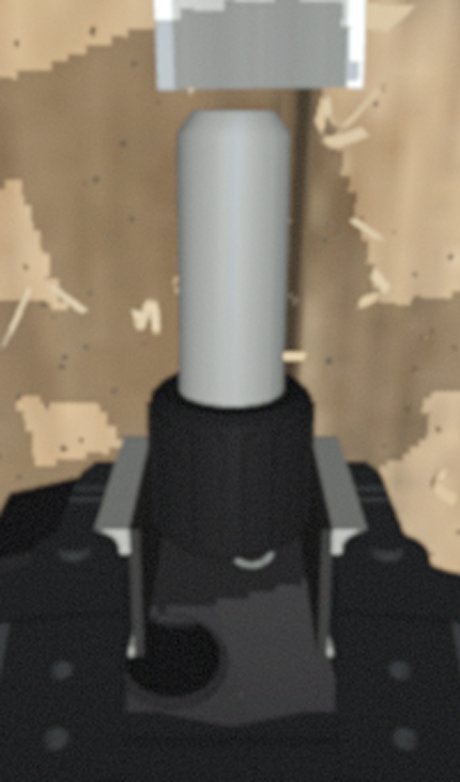

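>>> {"name": "step_arm", "arguments": {
  "commands": [
    [0,0.002,0.005,0],
    [0,0.002,0.005,0],
    [0.02,0.002,0.005,0],
    [0.035,0.002,0.005,0],
    [0.045,0.002,0.005,0],
    [0.045,0.002,0.005,0]
  ]
}}

```text
t: 17.57
tcp_pos: [0.5349, 0.2991, 0.008]
tool_rot: [-0.013, 0.704, 0.009, 0.71]
force: [-0.3, -0.2, -1.8]
finger_gap: 0.313
```

Run:
```python
from h import *
st(); cam,im=snap("wrist","w18"); crop(im,220,60,420,400,2.3,"w18c")
```

```text
t 17.57 tcp [0.5349 0.2991 0.008 ] xax [ 0.009 -0.006 -1.   ] zax deg 1.82 F [-0.3 -0.2 -1.8] gap 0.313 q [ 0.33  0.82  1.6  -0.01  0.71  0.31]
```

View pics/w18c.png

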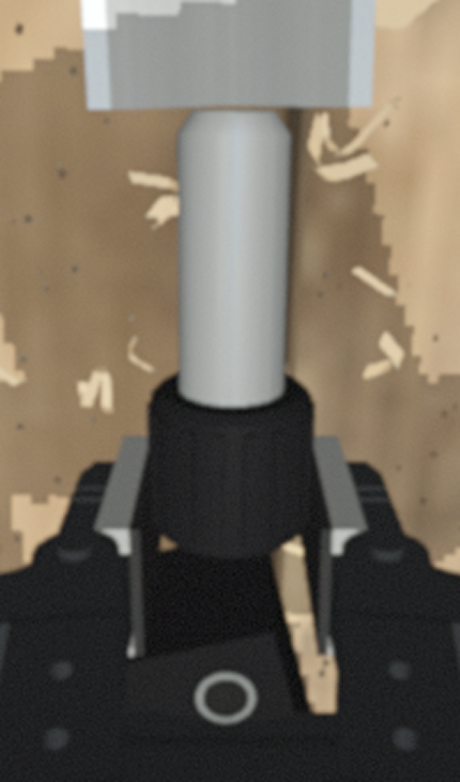

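>>> {"name": "step_arm", "arguments": {
  "commands": [
    [0.002,0.001,0,0],
    [0.002,0.002,0,0],
    [0.002,0.003,0,0],
    [0.002,0.0035,0,0]
  ]
}}

```text
t: 17.95
tcp_pos: [0.5361, 0.3003, 0.0078]
tool_rot: [-0.015, 0.703, 0.009, 0.711]
force: [1.3, -11.1, -0.5]
finger_gap: 0.311
```

>>> {"name": "step_arm", "arguments": {
  "commands": [
    [-0.004,0.0028,-0.001,0],
    [-0.008,0.0032,-0.001,0],
    [-0.012,0.004,-0.001,0],
    [-0.016,0.005,-0.001,0],
    [-0.02,0.006,-0.001,0]
  ]
}}

```text
t: 18.37
tcp_pos: [0.5353, 0.3043, 0.0288]
tool_rot: [-0.016, 0.703, 0.008, 0.711]
force: [1.0, -7.2, -0.8]
finger_gap: 0.316
```

Run:
```python
from h import *
st(); cam,im=snap("wrist","w19"); crop(im,220,60,420,400,2.3,"w19c")
```

```text
t 18.37 tcp [0.5353 0.3043 0.0288] xax [ 0.011 -0.012 -1.   ] zax deg 1.97 F [ 1.  -7.2 -0.8] gap 0.316 q [ 0.34  0.79  1.59 -0.02  0.75  0.33]
```

View pics/w19c.png

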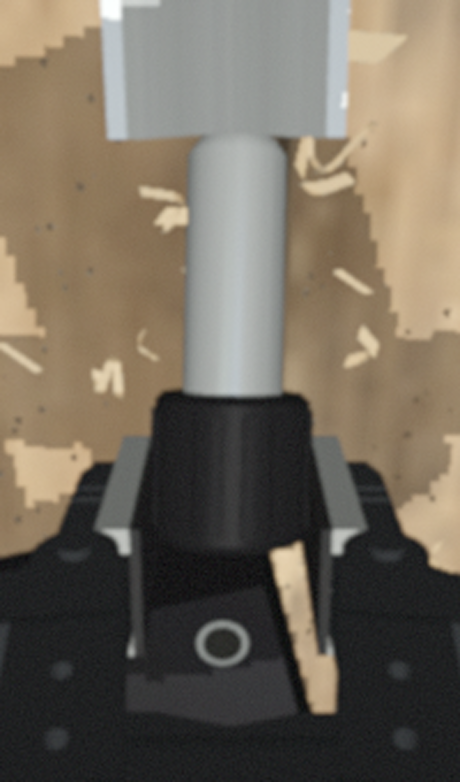

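>>> {"name": "step_arm", "arguments": {
  "commands": [
    [-0.005,0.0035,0,0],
    [-0.0085,0.005,0,0],
    [-0.0135,0.008,0,0],
    [-0.0184,0.011,0,0],
    [-0.023,0.0145,0,0],
    [-0.027,0.0185,0,0]
  ]
}}

```text
t: 18.92
tcp_pos: [0.5353, 0.3225, 0.0577]
tool_rot: [-0.017, 0.702, 0.008, 0.712]
force: [0.8, -4.9, -0.1]
finger_gap: 0.315
```

```bash
python3 - <<'E'
from h import *
st(); cam,im=snap("wrist","w20"); crop(im,220,60,420,400,1.7,"w20c")
c,im=snap("scene","s20"); u,v=proj(c,[.533,.35,.06])[0].astype(int); crop(im,u-40,v-40,u+40,v+40,7,"s20c")
E
cd pics; python3 -c "
import cv2,numpy as np
a=cv2.imread('w20c.png');b=cv2.imread('s20c.png');b=cv2.resize(b,(430,430))
h=max(a.shape[0],b.shape[0]);c=np.zeros((h,a.shape[1]+b.shape[1],3),np.uint8);c[:a.shape[0],:a.shape[1]]=a;c[:b.shape[0],a.shape[1]:]=b;cv2.imwrite('m20.png',c)"
```

```text
t 18.92 tcp [0.5353 0.3225 0.0577] xax [ 0.014 -0.013 -1.   ] zax deg 2.02 F [ 0.8 -4.9 -0.1] gap 0.315 q [ 0.37  0.75  1.56 -0.02  0.82  0.35]
```

View pics/m20.png

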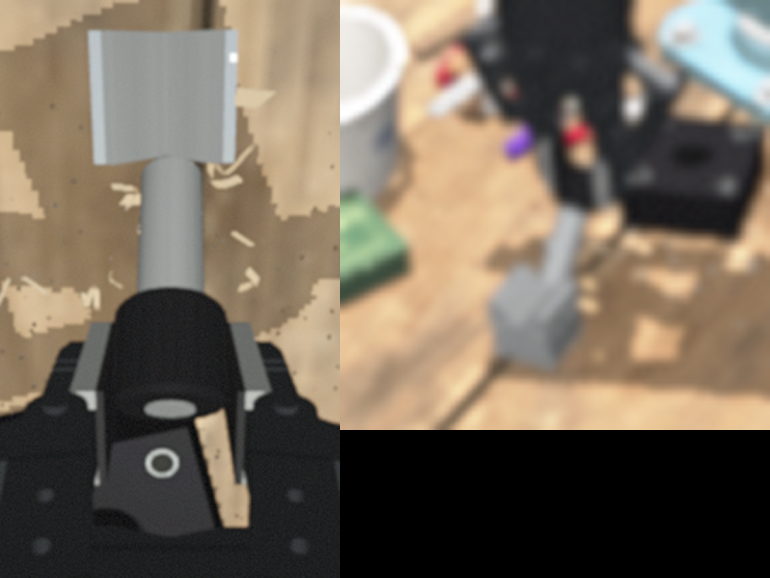

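>>> {"name": "step_arm", "arguments": {
  "commands": [
    [-0.004,0.006,0,0],
    [-0.008,0.0115,0,0],
    [-0.0115,0.017,0,0],
    [-0.014,0.0225,0,0],
    [-0.0165,0.028,0,0],
    [-0.018,0.0335,0,0],
    [-0.019,0.038,0,0],
    [-0.019,0.04,0,0]
  ]
}}

```text
t: 19.68
tcp_pos: [0.5336, 0.3644, 0.077]
tool_rot: [-0.017, 0.702, 0.009, 0.712]
force: [-1.1, -3.8, 2.8]
finger_gap: 0.314
```

```bash
python3 - <<'E'
from h import *
st(); cam,im=snap("wrist","w21"); crop(im,220,60,420,400,1.7,"w21c")
c,im=snap("scene","s21"); u,v=proj(c,[.533,.35,.06])[0].astype(int); crop(im,u-40,v-40,u+40,v+40,7,"s21c")
E
cd pics; python3 -c "
import cv2,numpy as np
a=cv2.imread('w21c.png');b=cv2.imread('s21c.png');b=cv2.resize(b,(430,430))
h=max(a.shape[0],b.shape[0]);c=np.zeros((h,a.shape[1]+b.shape[1],3),np.uint8);c[:a.shape[0],:a.shape[1]]=a;c[:b.shape[0],a.shape[1]:]=b;cv2.imwrite('m21.png',c)"
```

```text
t 19.68 tcp [0.5336 0.3644 0.077 ] xax [ 0.015 -0.012 -1.   ] zax deg 2.11 F [-1.1 -3.8  2.8] gap 0.314 q [ 0.43  0.75  1.5  -0.02  0.89  0.41]
```

View pics/m21.png

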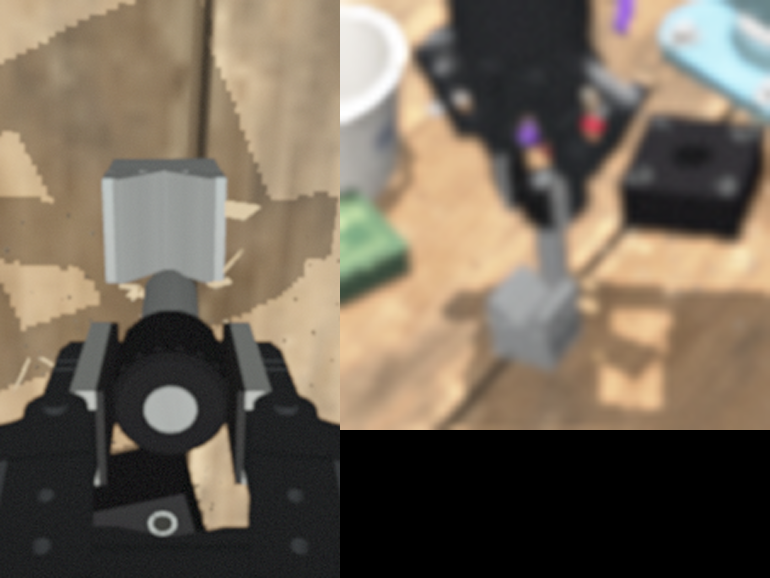

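Run:
```python
from h import *
cam,im=load("w21")
tcp=np.array([.5336,.3644,.077])
for ph in (-10,-5,0,5,10):
  a=np.radians(ph); ax=np.array([0,np.sin(a),-np.cos(a)]) # tip direction; positive = tip toward +y
  g=tcp+np.array([0,0,.0128])   # grip pt, 66 from tip
  for y0 in (0,):
    top=g-ax*.006; tip=g+ax*.066
    # tip rim far point
    n=np.array([0,np.cos(a),np.sin(a)])
    print(ph,"knobtop",proj(cam,top)[0].round(0),"shoulder +y rim",proj(cam,g+ax*.02+n*.014)[0].round(0),"shank at 60mm",proj(cam,g+ax*.0625+n*.009)[0].round(0),"tip rim",proj(cam,tip+n*.0065)[0].round(0), "top rim +y", proj(cam,top+n*.014)[0].round(0))
crop(im,280,190,360,330,5,"w21d")
```

```text
-10 knobtop [322. 287.] shoulder +y rim [321. 238.] shank at 60mm [319. 229.] tip rim [319. 232.] top rim +y [323. 253.]
-5 knobtop [321. 288.] shoulder +y rim [321. 235.] shank at 60mm [319. 221.] tip rim [319. 223.] top rim +y [323. 255.]
0 knobtop [321. 289.] shoulder +y rim [321. 232.] shank at 60mm [320. 212.] tip rim [319. 214.] top rim +y [323. 257.]
5 knobtop [321. 290.] shoulder +y rim [322. 230.] shank at 60mm [320. 204.] tip rim [320. 205.] top rim +y [323. 260.]
10 knobtop [321. 291.] shoulder +y rim [322. 228.] shank at 60mm [320. 196.] tip rim [320. 197.] top rim +y [323. 263.]
```

View pics/w21d.png

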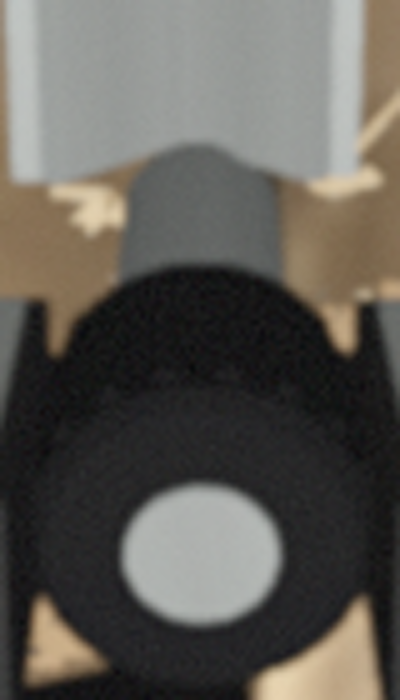

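>>> {"name": "step_arm", "arguments": {
  "commands": [
    [-0.005,-0.005,0,0],
    [-0.02,-0.01,0,0],
    [-0.035,-0.02,0,0],
    [-0.035,-0.05,-0.005,0],
    [-0.035,-0.085,-0.012,0],
    [-0.035,-0.115,-0.0165,0],
    [-0.035,-0.122,-0.0165,0],
    [-0.035,-0.122,-0.0165,0]
  ]
}}

```text
t: 20.45
tcp_pos: [0.5216, 0.2401, 0.1141]
tool_rot: [-0.016, 0.701, 0.007, 0.713]
force: [0.3, 1.0, -1.4]
finger_gap: 0.311
```

Run:
```python
from h import *
go([.517,.242,.10],None); cam,im=snap("wrist","w22"); crop(im,240,140,400,380,2.4,"w22c")
for n,p in (("hole",[.517,.238,.034]),): print(n,proj(cam,p).round(1))
```

```text
t 20.45 tcp [0.5216 0.2401 0.1141] xax [ 0.016 -0.011 -1.   ] zax deg 1.86 F [ 0.3  1.  -1.4] gap 0.311 q [ 0.24  0.62  1.67 -0.02  0.84  0.23]
cmd [ 0.014   0.0022 -0.0048] turn 0.0000 dist 0.015
hole [[311.5 213. ]]
```

View pics/w22c.png

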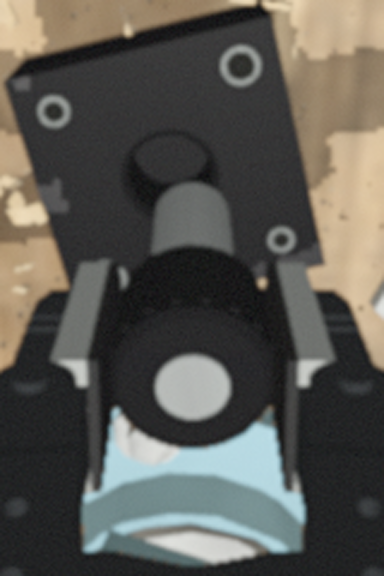

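```bash
cat >> h.py <<'E'
from scipy.optimize import least_squares
def pinfit(cam,s,vk,vs,vt,x0=(-.004,.006,0.)):
    """solve axis in tool y / x plane: pin point at knob top: tool y=p0, height above tcp=p1, tilt p2 (tip toward +tool y positive)"""
    r=R.from_quat(s["tool_rot"]).as_matrix(); o=s["tcp_pos"]
    W=lambda y,h:o+r@np.array([-h,y,0])
    def f(p):
        c,sn=np.cos(p[2]),np.sin(p[2])
        d=np.array([sn,-c]); n=np.array([c,sn]); T=np.array([p[0],p[1]])
        P=[T, T+.026*d+.014*n, T+.072*d+.0065*n, T+.0685*d+.009*n]
        v=[proj(cam,W(*q))[0,1] for q in P]
        return np.array([v[0]-vk,v[1]-vs,min(v[2],v[3])-vt])
    q=least_squares(f,x0,x_scale=(.001,.001,.02)); p=q.x
    d=np.array([np.sin(p[2]),-np.cos(p[2])]); tip=np.array(p[:2])+.072*d
    print("knobtop y,h",p[:2].round(4),"tilt deg",np.degrees(p[2]).round(1),"tip y,h",tip.round(4),"cost",q.cost)
    print("tip world",W(*tip).round(4),"knobtop world",W(*p[:2]).round(4)); return p
E
python3 - <<'E'
from h import *
cam,im=load("w22"); s=telemetry.sense()
pinfit(cam,s,300.8,242.5,215.5)
pinfit(cam,s,299.8,242.5,214.5); pinfit(cam,s,300.8,242.5,217)
print(onplane(cam,[(311.2,213.5)],.034))
E
```

```text
knobtop y,h [-0.0115  0.0119] tilt deg 5.6 tip y,h [-0.0045 -0.0597] cost 2.0194839173657902e-27
tip world [0.5233 0.2364 0.0544] knobtop world [0.5223 0.2302 0.1261]
knobtop y,h [-0.0138  0.0075] tilt deg 6.9 tip y,h [-0.0051 -0.064 ] cost 2.4233807008389483e-27
tip world [0.5234 0.2358 0.0502] knobtop world [0.5225 0.2279 0.1217]
knobtop y,h [-0.0101  0.0141] tilt deg 4.1 tip y,h [-0.005  -0.0577] cost 4.0389678347315804e-28
tip world [0.5233 0.236  0.0564] knobtop world [0.5223 0.2316 0.1283]
[[0.51680503 0.23765312 0.034     ]]
```

>>> {"name": "step_arm", "arguments": {
  "commands": [
    [0,0.001,-0.004,0],
    [0,0.002,-0.007,0],
    [0.008,0.002,-0.007,0],
    [0.016,0.002,-0.007,0],
    [0.024,0.002,-0.007,0],
    [0.028,0.002,-0.0072,0]
  ]
}}

```text
t: 21.0
tcp_pos: [0.5145, 0.2433, 0.0841]
tool_rot: [-0.016, 0.702, 0.008, 0.712]
force: [-0.1, 0.9, -1.5]
finger_gap: 0.313
```

Run:
```python
from h import *
st(); cam,im=snap("wrist","w23"); crop(im,240,140,400,380,2.4,"w23c")
```

```text
t 21.00 tcp [0.5145 0.2433 0.0841] xax [ 0.015 -0.011 -1.   ] zax deg 1.97 F [-0.1  0.9 -1.5] gap 0.313 q [ 0.25  0.66  1.7  -0.02  0.77  0.23]
```

View pics/w23c.png

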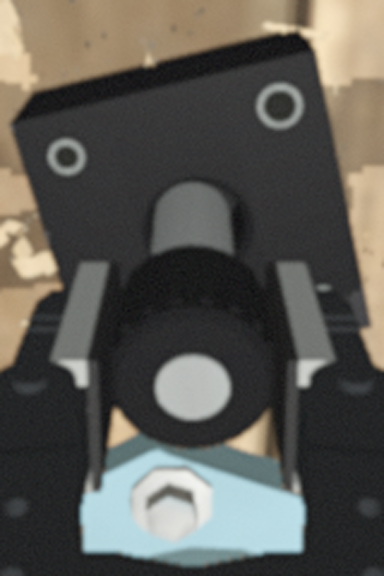

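Run:
```python
from h import *
cam,im=load("w23"); s=telemetry.sense()
h=np.array([.5168,.2377,.034])
for d in ([0,0,0],[0,.01175,0],[0,-.01175,0],[.01175,0,0],[-.01175,0,0]): print(((proj(cam,h+d)[0]-[240,140]+.5)*2.4).round(0))
pinfit(cam,s,300.8,242.5,215.5)
```

```text
[200. 230.]
[202. 185.]
[198. 273.]
[247. 231.]
[152. 229.]
knobtop y,h [-0.0098  0.0123] tilt deg 5.6 tip y,h [-0.0028 -0.0594] cost 3.6350710512584224e-27
tip world [0.5151 0.2396 0.0244] knobtop world [0.5143 0.2334 0.0961]
```

>>> {"name": "step_arm", "arguments": {
  "commands": [
    [0,-0.001,0.002,0],
    [0.004,-0.001,0.002,0],
    [0.008,-0.001,0.002,0],
    [0.011,-0.001,0.002,0],
    [0.011,-0.001,0.002,0]
  ]
}}

```text
t: 21.47
tcp_pos: [0.516, 0.2418, 0.0721]
tool_rot: [-0.016, 0.703, 0.008, 0.711]
force: [-0.5, 0.3, -2.0]
finger_gap: 0.316
```

Run:
```python
from h import *
st(); cam,im=snap("wrist","w24"); crop(im,240,140,400,380,2.4,"w24c")
```

```text
t 21.47 tcp [0.516  0.2418 0.0721] xax [ 0.012 -0.012 -1.   ] zax deg 1.94 F [-0.5  0.3 -2. ] gap 0.316 q [ 0.25  0.68  1.7  -0.02  0.75  0.23]
```

View pics/w24c.png

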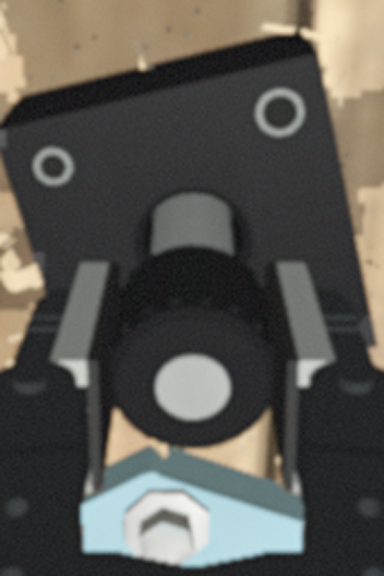

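>>> {"name": "step_arm", "arguments": {
  "commands": [
    [0.002,0.001,0,0],
    [0.004,0.002,0,0],
    [0.006,0.003,0,0],
    [0.006,0.003,0,0]
  ]
}}

```text
t: 21.85
tcp_pos: [0.5161, 0.2443, 0.0662]
tool_rot: [-0.017, 0.703, 0.008, 0.711]
force: [0.5, -3.7, -1.7]
finger_gap: 0.319
```

>>> {"name": "step_arm", "arguments": {
  "commands": [
    [0,0,0,0],
    [0,0,0,0],
    [0,0,0,0],
    [-0.005,0,0,0],
    [-0.03,0,0,0],
    [-0.06,0,0,0],
    [-0.07,-0.03,0,0],
    [-0.07,-0.03,0,0]
  ],
  "jaw": 0.055
}}

```text
t: 22.52
tcp_pos: [0.5184, 0.2134, 0.14]
tool_rot: [-0.016, 0.7, 0.007, 0.714]
force: [-0.2, -0.5, -1.2]
finger_gap: 0.64
```

Run:
```python
from h import *
st(); cam,im=snap("wrist","w25"); crop(im,220,80,420,380,2,"w25c")
c,im=snap("scene","s25"); u,v=proj(c,[.517,.238,.06])[0].astype(int); crop(im,u-35,v-35,u+35,v+35,7,"s25c")
```

```text
t 22.52 tcp [0.5184 0.2134 0.14  ] xax [ 0.019 -0.013 -1.   ] zax deg 1.94 F [-0.2 -0.5 -1.2] gap 0.640 q [ 0.2   0.56  1.69 -0.02  0.87  0.18]
```

View pics/w25c.png

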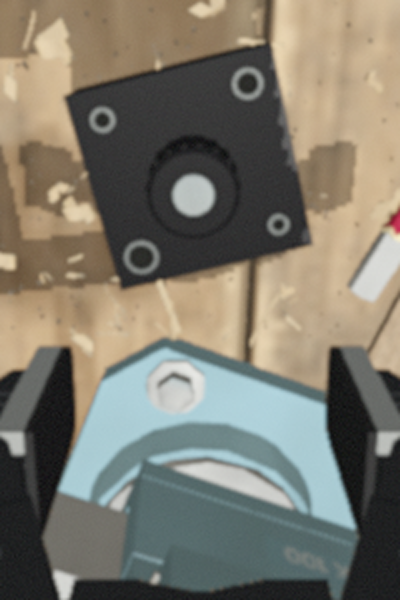

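View pics/s25c.png

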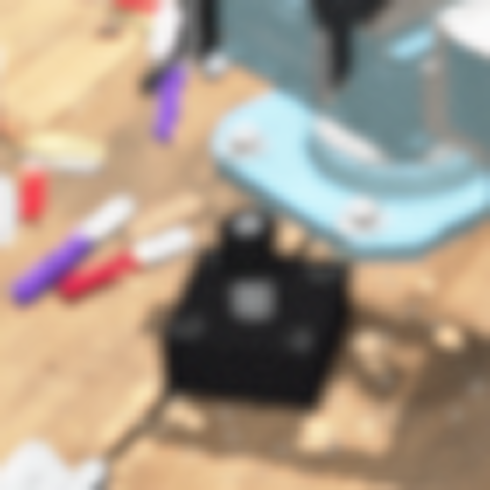

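Run:
```python
from h import *
cam,im=load("w25"); k=onplane(cam,[((193+.5)/2+219.5,(195+.5)/2+79.5)],.078)[0]; print(k.round(4))
go([k[0],k[1],.10],None)
```

```text
[0.5162 0.2402 0.078 ]
t 22.62 tcp [0.5167 0.215  0.1375] xax [ 0.014 -0.012 -1.   ] zax deg 1.87 F [ 0.1  0.4 -0.1] gap 0.648 q [ 0.2   0.57  1.69 -0.02  0.87  0.18]
cmd [ 0.0372  0.0256 -0.0002] turn 0.0000 dist 0.045
```

>>> {"name": "step_arm", "arguments": {
  "commands": [
    [0.01,0.02,-0.0005,0],
    [0.03,0.026,-0.0008,0],
    [0.055,0.026,-0.0008,0],
    [0.07,0.026,-0.001,0],
    [0.079,0.026,-0.001,0],
    [0.079,0.026,-0.001,0]
  ]
}}

```text
t: 23.12
tcp_pos: [0.5139, 0.2401, 0.0556]
tool_rot: [-0.016, 0.704, 0.007, 0.71]
force: [-0.6, 0.2, -0.2]
finger_gap: 0.643
```

Run:
```python
from h import *
go([.5162,.2402,.058],None)
```

```text
t 23.12 tcp [0.5139 0.2401 0.0556] xax [ 0.009 -0.013 -1.   ] zax deg 1.89 F [-0.6  0.2 -0.2] gap 0.643 q [ 0.25  0.71  1.71 -0.02  0.72  0.23]
cmd [-0.0024  0.      0.0023] turn 0.0000 dist 0.003
```

>>> {"name": "step_arm", "arguments": {
  "commands": [
    [-0.002,0,0.002,0],
    [-0.002,0,0.002,0],
    [-0.002,0,0.002,0]
  ]
}}

```text
t: 23.37
tcp_pos: [0.5168, 0.2405, 0.0585]
tool_rot: [-0.016, 0.703, 0.007, 0.711]
force: [0.2, 0.3, -0.2]
finger_gap: 0.646
```

>>> {"name": "step_arm", "arguments": {
  "commands": [
    [0,0,0,0],
    [0,0,0,0],
    [0,0,0,0],
    [0,0,0,0],
    [0,0,0,0]
  ],
  "jaw": 0.02,
  "grip_force": 20
}}

```text
t: 23.78
tcp_pos: [0.5174, 0.2407, 0.0595]
tool_rot: [-0.016, 0.703, 0.007, 0.711]
force: [-0.3, -0.4, 5.9]
finger_gap: 0.317
```

Run:
```python
from h import *
st(); cam,im=snap("wrist","w26"); crop(im,240,140,400,380,2.4,"w26c")
```

```text
t 23.78 tcp [0.5174 0.2407 0.0595] xax [ 0.013 -0.012 -1.   ] zax deg 1.88 F [-0.3 -0.4  5.9] gap 0.317 q [ 0.25  0.7   1.7  -0.02  0.73  0.23]
```

View pics/w26c.png

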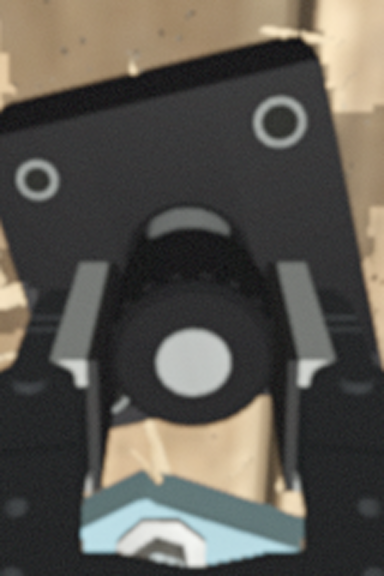

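>>> {"name": "step_arm", "arguments": {
  "commands": [
    [-0.008,0,0,0],
    [-0.016,0,0,0],
    [-0.019,0,0,0],
    [-0.019,-0.005,0,0],
    [-0.019,-0.009,0,0],
    [-0.018,-0.013,0,0],
    [-0.018,-0.017,0,0],
    [-0.018,-0.02,0,0]
  ]
}}

```text
t: 24.5
tcp_pos: [0.5176, 0.2205, 0.0774]
tool_rot: [-0.016, 0.703, 0.007, 0.711]
force: [-0.6, 2.6, -1.5]
finger_gap: 0.313
```

Run:
```python
from h import *
st(); cam,im=snap("wrist","w27"); crop(im,240,140,400,380,2.4,"w27c")
```

```text
t 24.50 tcp [0.5176 0.2205 0.0774] xax [ 0.012 -0.011 -1.   ] zax deg 1.85 F [-0.6  2.6 -1.5] gap 0.313 q [ 0.21  0.67  1.72 -0.02  0.75  0.19]
```

View pics/w27c.png

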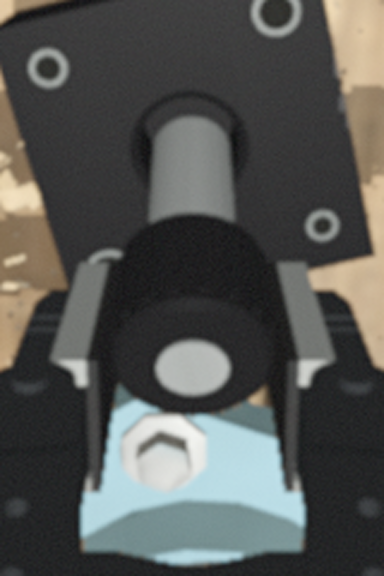

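Run:
```python
from h import *
cam,im=load("w27"); s=telemetry.sense()
f=lambda v:(v+.5)/2.4-.5+140
pinfit(cam,s,f(368),f(213),f(116),(-.002,.02,.26))
pinfit(cam,s,f(368),f(215),f(116),(-.002,.02,.26))
pinfit(cam,s,f(368),f(213),f(113),(-.002,.02,.26))
# with fixed knob top height 0.0185: known since gripped at z .0595 with knob top .078
```

```text
knobtop y,h [-0.0056  0.0124] tilt deg 18.2 tip y,h [ 0.0169 -0.056 ] cost 3.2311742677852644e-27
tip world [0.5176 0.2363 0.0212] knobtop world [0.5176 0.2146 0.0898]
knobtop y,h [-0.0073  0.0095] tilt deg 19.3 tip y,h [ 0.0165 -0.0584] cost 8.077935669463161e-28
tip world [0.5177 0.2358 0.0187] knobtop world [0.5177 0.2128 0.087 ]
knobtop y,h [-0.0063  0.0113] tilt deg 19.4 tip y,h [ 0.0177 -0.0566] cost 1.6155871338926322e-27
tip world [0.5176 0.237  0.0205] knobtop world [0.5176 0.2139 0.0887]
```

```bash
cat >> h.py <<'E'
def pinfit2(cam,s,vk,vs,vt,h0=.0075,s0=.011,x0=(0.,.26)):
    r=R.from_quat(s["tool_rot"]).as_matrix(); o=s["tcp_pos"]
    W=lambda y,h:o+r@np.array([-h,y,0])
    def pts(p):
        c,sn=np.cos(p[1]),np.sin(p[1]); d=np.array([sn,-c]); n=np.array([c,sn]); T=np.array([p[0],h0])-s0*d
        return T,d,n
    def f(p):
        T,d,n=pts(p); P=[T, T+.026*d+.014*n, T+.072*d+.0065*n, T+.0685*d+.009*n]
        v=[proj(cam,W(*q))[0,1] for q in P]
        return np.array([v[0]-vk,v[1]-vs,min(v[2],v[3])-vt])
    q=least_squares(f,x0,x_scale=(.001,.02)); T,d,n=pts(q.x); tip=T+.072*d
    print("grip y %.4f"%q.x[0],"tilt deg %.1f"%np.degrees(q.x[1]),"tip tool y,h",tip.round(4),"tip world",W(*tip).round(4),"lower edge",W(*(tip-.0065*n)).round(4),"res",q.fun.round(1))
    return q.x
E
python3 - <<'E'
from h import *
cam,im=load("w27"); s=telemetry.sense()
f=lambda v:(v+.5)/2.4-.5+140
for h0 in (.004,.0075,.009): pinfit2(cam,s,f(368),f(213),f(116),h0)
E
```

```text
grip y -0.0011 tilt deg 17.6 tip tool y,h [ 0.0172 -0.0542] tip world [0.5176 0.2366 0.023 ] lower edge [0.5178 0.2304 0.0211] res [ 0.3 -0.4  0.1]
grip y 0.0006 tilt deg 16.4 tip tool y,h [ 0.0178 -0.051 ] tip world [0.5176 0.2372 0.0261] lower edge [0.5178 0.231  0.0244] res [ 0.8 -1.   0.3]
grip y 0.0013 tilt deg 15.9 tip tool y,h [ 0.018  -0.0497] tip world [0.5175 0.2375 0.0275] lower edge [0.5178 0.2312 0.0258] res [ 1.  -1.3  0.4]
```

>>> {"name": "step_arm", "arguments": {
  "commands": [
    [-0.02,0.001,0,0],
    [-0.055,0.001,0,0],
    [-0.095,0.001,0,0],
    [-0.135,0,0,0],
    [-0.17,-0.01,0,0],
    [-0.195,-0.035,-0.005,0],
    [-0.205,-0.07,-0.015,0],
    [-0.205,-0.11,-0.025,0]
  ]
}}

```text
t: 25.22
tcp_pos: [0.4952, 0.111, 0.2865]
tool_rot: [-0.017, 0.7, 0.008, 0.714]
force: [0.9, -0.7, -0.9]
finger_gap: 0.318
```

>>> {"name": "step_arm", "arguments": {
  "commands": [
    [0,-0.04,-0.01,0],
    [0,-0.08,-0.01,0],
    [0,-0.12,-0.01,0],
    [0,-0.16,-0.01,0],
    [0,-0.2,-0.01,0],
    [0,-0.24,-0.01,0],
    [0,-0.28,-0.015,0],
    [0,-0.32,-0.025,0]
  ]
}}

```text
t: 25.88
tcp_pos: [0.481, -0.2123, 0.29]
tool_rot: [-0.017, 0.701, 0.007, 0.713]
force: [0.1, -0.0, -1.0]
finger_gap: 0.319
```

Run:
```python
from h import *
go([.386,-.348,.13],None)
```

```text
t 25.88 tcp [ 0.481  -0.2123  0.29  ] xax [ 0.018 -0.014 -1.   ] zax deg 2.02 F [ 0.1 -0.  -1. ] gap 0.319 q [-0.63  0.31  1.62 -0.    1.18 -0.66]
cmd [ 0.1601 -0.13   -0.1026] turn 0.0000 dist 0.230
```

>>> {"name": "step_arm", "arguments": {
  "commands": [
    [0.02,-0.025,-0.02,0],
    [0.04,-0.05,-0.04,0],
    [0.065,-0.075,-0.06,0],
    [0.095,-0.1,-0.08,0],
    [0.125,-0.12,-0.095,0],
    [0.15,-0.13,-0.103,0],
    [0.155,-0.13,-0.103,0],
    [0.155,-0.13,-0.103,0]
  ]
}}

```text
t: 26.55
tcp_pos: [0.3836, -0.3474, 0.133]
tool_rot: [-0.015, 0.702, 0.008, 0.712]
force: [0.4, 0.8, -1.4]
finger_gap: 0.316
```

Run:
```python
from h import *
s=st(); cam,im=snap("wrist","w28"); crop(im,230,100,410,340,2.4,"w28c")
print((proj(cam,wj([-.046,-.065,.052]))[0]))
```

```text
t 26.55 tcp [ 0.3836 -0.3474  0.133 ] xax [ 0.015 -0.009 -1.   ] zax deg 1.89 F [ 0.4  0.8 -1.4] gap 0.316 q [-0.96  0.53  1.81  0.01  0.79 -1.  ]
[322.08669862 185.95473659]
```

View pics/w28c.png

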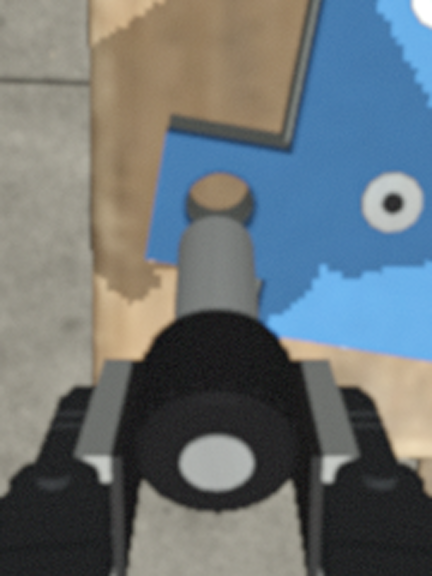

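Run:
```python
from h import *
cam,im=load("w28"); s=telemetry.sense()
f=lambda v:(v+.5)/2.4-.5+100
pinfit2(cam,s,f(463),f(311),f(215)); pinfit(cam,s,f(463),f(311),f(215),(-.002,.02,.26))
print(wj([-.046,-.065,.052]), s["tcp_pos"])
```

```text
grip y 0.0010 tilt deg 15.2 tip tool y,h [ 0.0169 -0.0514] tip world [ 0.3851 -0.3312  0.083 ] lower edge [ 0.3853 -0.3375  0.0813] res [ 1.3 -1.8  0.5]
knobtop y,h [-0.0073  0.008 ] tilt deg 18.4 tip y,h [ 0.0154 -0.0603] cost 1.6155871338926322e-27
tip world [ 0.3853 -0.3329  0.074 ] knobtop world [ 0.3849 -0.3548  0.1426]
[ 0.38535754 -0.33064832  0.052     ] [ 0.38481988 -0.34755518  0.13452598]
```

Run:
```python
from h import *
cam,im=load("w26")
for y in (.2377,.2407):
  for z in (.078,.072): print(y,z,proj(cam,[.5172,y,z]).round(1),"rim +y",proj(cam,[.5172,y+.014,z]).round(1),"shoulder rim",proj(cam,[.5172,y+.014,z-.026]).round(1))
f=lambda v:(v+.5)/2.4-.5+140
print("meas top centre",f(362),"shoulder rim",f(238))
cam,im=load("w28"); crop(im,270,180,370,330,5,"w28d"); cam,im=load("w26"); crop(im,270,210,370,330,5,"w26d")
```

```text
0.2377 0.078 [[320.7 294.8]] rim +y [[321.8 263.6]] shoulder rim [[320.8 237.5]]
0.2377 0.072 [[320.4 287. ]] rim +y [[321.5 256.8]] shoulder rim [[320.6 232.6]]
0.2407 0.078 [[320.9 288.3]] rim +y [[322.1 256.6]] shoulder rim [[321.  231.5]]
0.2407 0.072 [[320.7 280.7]] rim +y [[321.8 250.1]] shoulder rim [[320.8 226.7]]
meas top centre 290.5416666666667 shoulder rim 238.875
```

View pics/w26d.png

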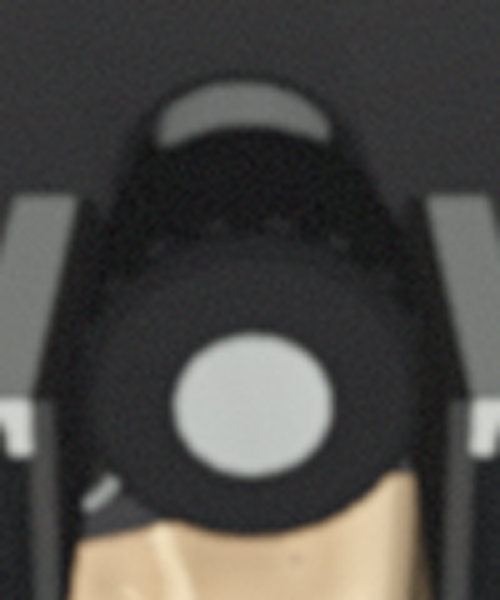

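View pics/w28d.png

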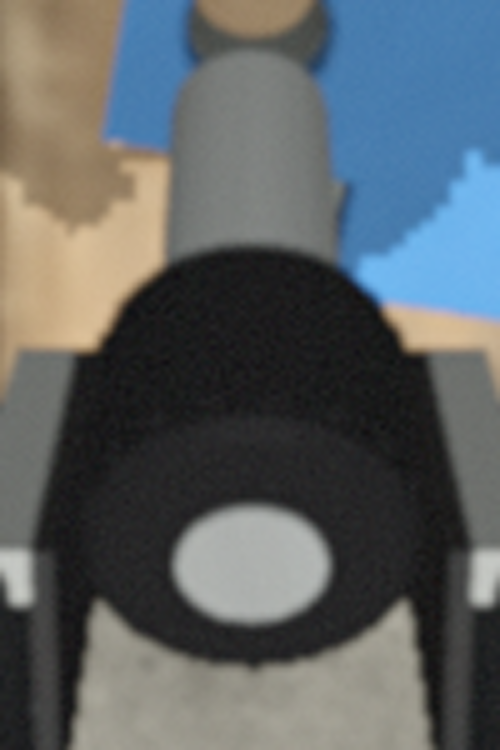

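Run:
```python
from h import *
cam,im=load("w28"); s=telemetry.sense(); s0=dict(s); s0["tcp_pos"]=np.array([.3836,-.3474,.133]); s0["tool_rot"]=R.from_quat([-0.015,0.702,0.008,0.712]).as_quat()
from scipy.optimize import fsolve
r=R.from_quat(s0["tool_rot"]).as_matrix();o=s0["tcp_pos"];W=lambda y,h:o+r@np.array([-h,y,0])
for h0 in (.0055,.0075,.0095):
    def pts(p):
        c,sn=np.cos(p[1]),np.sin(p[1]);d=np.array([sn,-c]);n=np.array([c,sn]);T=np.array([p[0],h0])-.011*d
        return T,d,n
    def f(p):
        T,d,n=pts(p); return [proj(cam,W(*T))[0,1]-292.5, min(proj(cam,W(*(T+.072*d+.0065*n)))[0,1],proj(cam,W(*(T+.0685*d+.009*n)))[0,1])-189.3]
    p=fsolve(f,[0,.26]); T,d,n=pts(p); tip=T+.072*d
    # world tilt
    v=r@np.array([-d[1],d[0],0]); 
    print(h0,"y0 %.4f"%p[0],"tilt",np.degrees(p[1]).round(1),"world tilt",np.degrees(np.arccos(-v[2])).round(1),"tip tool y,h",tip.round(4))
```

```text
0.0055 y0 -0.0005 tilt 15.9 world tilt 15.3 tip tool y,h [ 0.0162 -0.0532]
0.0075 y0 0.0006 tilt 15.2 world tilt 14.6 tip tool y,h [ 0.0166 -0.0514]
0.0095 y0 0.0017 tilt 14.5 world tilt 13.9 tip tool y,h [ 0.0169 -0.0496]
```

>>> {"name": "step_arm", "arguments": {
  "commands": [
    [0.005,0.002,0,0],
    [0.012,0.002,0,0],
    [0.019,0.002,0,0],
    [0.024,0.0023,0,0],
    [0.025,0.0023,0,0],
    [0.025,0.0023,0,0]
  ]
}}

```text
t: 27.1
tcp_pos: [0.3853, -0.3451, 0.1092]
tool_rot: [-0.016, 0.701, 0.008, 0.713]
force: [0.4, 0.8, -1.9]
finger_gap: 0.318
```

Run:
```python
from h import *
s=st(); cam,im=snap("wrist","w29"); crop(im,270,140,370,260,5,"w29d")
r=R.from_quat(s["tool_rot"]).as_matrix(); tip=s["tcp_pos"]+r@np.array([.0515,.0165,0]); print("tip",tip.round(4),"err to bore",(tip-wj([-.046,-.065,.052])).round(4))
for d in ([0,0,0],[0,.0096,0],[0,-.0096,0],[.0096,0,0],[-.0096,0,0]): print(((proj(cam,wj([-.046,-.065,.052])+d)[0]-[270,140]+.5)*5).round(0))
```

```text
t 27.10 tcp [ 0.3853 -0.3451  0.1092] xax [ 0.016 -0.011 -1.   ] zax deg 2.02 F [ 0.4  0.8 -1.9] gap 0.318 q [-0.95  0.57  1.82  0.01  0.73 -0.99]
tip [ 0.3855 -0.3291  0.0575] err to bore [0.0002 0.0015 0.0055]
[252. 300.]
[255. 222.]
[249. 376.]
[333. 302.]
[171. 298.]
```

View pics/w29d.png

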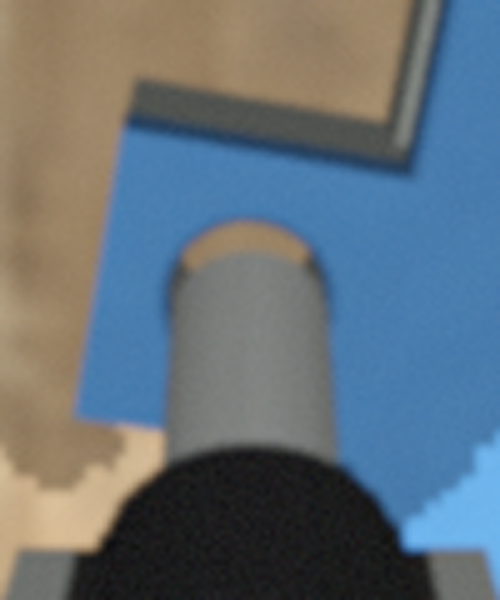

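>>> {"name": "step_arm", "arguments": {
  "commands": [
    [0.002,0,0,0],
    [0.004,0,0,0],
    [0.006,0,0,0],
    [0.008,0,0,0],
    [0.0095,0,0,0],
    [0.0095,0,0,0]
  ]
}}

```text
t: 27.65
tcp_pos: [0.3853, -0.3453, 0.0996]
tool_rot: [-0.016, 0.701, 0.008, 0.713]
force: [-0.1, -0.2, -1.8]
finger_gap: 0.313
```

Run:
```python
from h import *
s=st(); cam,im=snap("wrist","w30"); crop(im,270,140,370,260,5,"w30d")
r=R.from_quat(s["tool_rot"]).as_matrix(); tip=s["tcp_pos"]+r@np.array([.0515,.0165,0]); print("tip",tip.round(4),"err to bore",(tip-wj([-.046,-.065,.052])).round(4))
```

```text
t 27.65 tcp [ 0.3853 -0.3453  0.0996] xax [ 0.016 -0.011 -1.   ] zax deg 2.00 F [-0.1 -0.2 -1.8] gap 0.313 q [-0.95  0.58  1.83  0.01  0.71 -0.99]
tip [ 0.3856 -0.3294  0.0479] err to bore [ 0.0002  0.0012 -0.0041]
```

View pics/w30d.png

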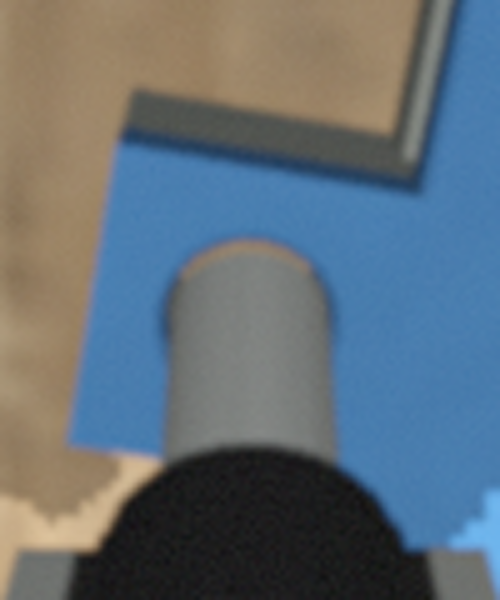

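>>> {"name": "step_arm", "arguments": {
  "commands": [
    [0.0015,0,0,0],
    [0.003,0,0,0],
    [0.003,0,0,0]
  ]
}}

```text
t: 27.95
tcp_pos: [0.3852, -0.3452, 0.0964]
tool_rot: [-0.016, 0.701, 0.008, 0.713]
force: [-0.4, 0.6, -2.0]
finger_gap: 0.31
```

Run:
```python
from h import *
s=st(); cam,im=snap("wrist","w31"); crop(im,270,140,370,260,5,"w31d")
```

```text
t 27.95 tcp [ 0.3852 -0.3452  0.0964] xax [ 0.016 -0.011 -1.   ] zax deg 2.00 F [-0.4  0.6 -2. ] gap 0.310 q [-0.95  0.59  1.83  0.01  0.7  -0.99]
```

View pics/w31d.png

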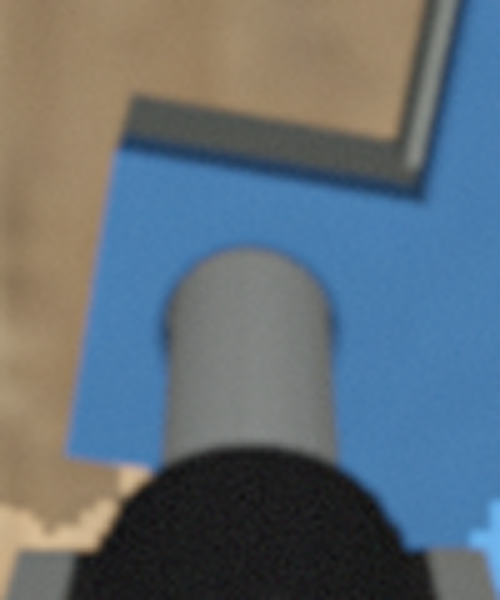

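>>> {"name": "step_arm", "arguments": {
  "commands": [
    [-0.0005,0.003,0,0],
    [-0.001,0.006,0,0],
    [-0.0015,0.009,0,0],
    [-0.0017,0.012,0.0003,0],
    [-0.0018,0.0142,0.0005,0],
    [-0.0018,0.0142,0.0005,0]
  ]
}}

```text
t: 28.5
tcp_pos: [0.3853, -0.3307, 0.0984]
tool_rot: [-0.017, 0.701, 0.008, 0.713]
force: [-0.5, -2.7, 0.2]
finger_gap: 0.311
```

Run:
```python
from h import *
s=st(); cam,im=snap("wrist","w32"); crop(im,260,140,380,320,4,"w32d")
```

```text
t 28.50 tcp [ 0.3853 -0.3307  0.0984] xax [ 0.016 -0.011 -1.   ] zax deg 2.03 F [-0.5 -2.7  0.2] gap 0.311 q [-0.93  0.58  1.85  0.01  0.69 -0.98]
```

View pics/w32d.png

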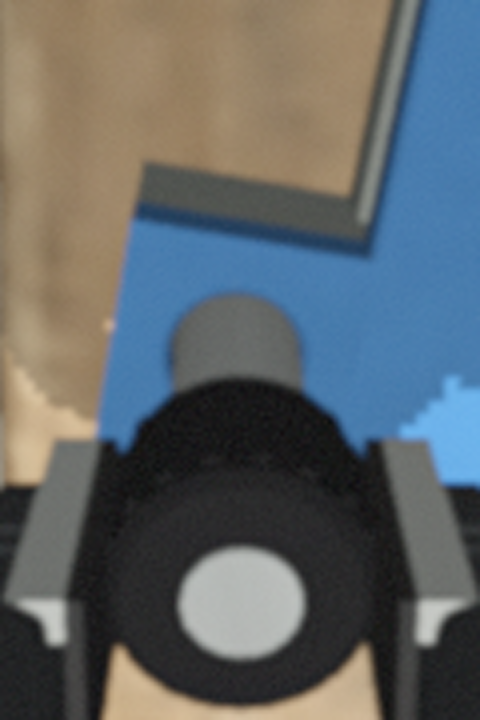

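>>> {"name": "step_arm", "arguments": {
  "commands": [
    [0.003,0,0,0],
    [0.006,0.0001,-0.0001,0],
    [0.009,0.0001,-0.0001,0],
    [0.012,0.0001,-0.0002,0],
    [0.012,0.0001,-0.0002,0]
  ]
}}

```text
t: 28.97
tcp_pos: [0.3852, -0.3307, 0.0855]
tool_rot: [-0.016, 0.701, 0.009, 0.712]
force: [-0.9, -1.7, -2.2]
finger_gap: 0.312
```

Run:
```python
from h import *
s=st(); print(s["ft_torque"].round(2))
```

```text
t 28.97 tcp [ 0.3852 -0.3307  0.0855] xax [ 0.016 -0.01  -1.   ] zax deg 2.00 F [-0.9 -1.7 -2.2] gap 0.312 q [-0.93  0.6   1.86  0.01  0.66 -0.98]
[-0.49  0.11 -0.04]
```

Sliding freely. Continue.

>>> {"name": "step_arm", "arguments": {
  "commands": [
    [0.004,0,0,0],
    [0.008,0.0001,-0.0001,0],
    [0.012,0.0001,-0.0002,0],
    [0.016,0.0002,-0.0003,0],
    [0.018,0.0002,-0.0003,0],
    [0.018,0.0002,-0.0003,0]
  ]
}}

```text
t: 29.47
tcp_pos: [0.3851, -0.3306, 0.0669]
tool_rot: [-0.016, 0.702, 0.009, 0.712]
force: [-0.5, -2.2, -3.0]
finger_gap: 0.314
```

Run:
```python
from h import *
s=st(); print(s["ft_torque"].round(2))
```

```text
t 29.47 tcp [ 0.3851 -0.3306  0.0669] xax [ 0.015 -0.01  -1.   ] zax deg 1.98 F [-0.5 -2.2 -3. ] gap 0.314 q [-0.93  0.64  1.87  0.01  0.62 -0.98]
[-0.48  0.07  0.03]
```

>>> {"name": "step_arm", "arguments": {
  "commands": [
    [0.002,0,0,0],
    [0.004,0,0,0],
    [0.006,0,-0.0001,0],
    [0.0075,0,-0.0001,0],
    [0.0075,0,-0.0001,0]
  ]
}}

```text
t: 29.88
tcp_pos: [0.3852, -0.3306, 0.0596]
tool_rot: [-0.016, 0.702, 0.009, 0.712]
force: [0.1, -1.8, 1.9]
finger_gap: 0.314
```

Run:
```python
from h import *
s=st(); print(s["ft_torque"].round(2)); cam,im=snap("wrist","w33"); crop(im,240,140,400,340,3.6,"w33d")
```

```text
t 29.88 tcp [ 0.3852 -0.3306  0.0596] xax [ 0.015 -0.01  -1.   ] zax deg 1.98 F [ 0.1 -1.8  1.9] gap 0.314 q [-0.93  0.65  1.87  0.01  0.6  -0.98]
[-0.4   0.17 -0.03]
```

View pics/w33d.png

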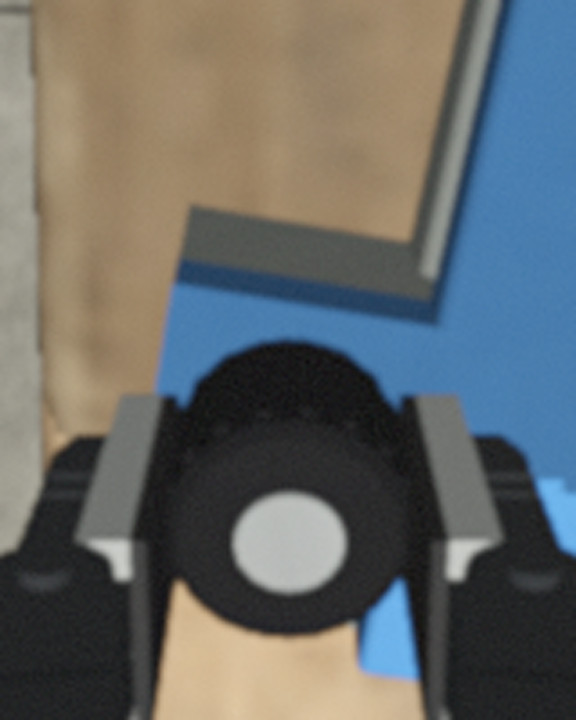

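>>> {"name": "step_arm", "arguments": {
  "commands": [
    [0.001,0,0,0],
    [0.002,0,0,0],
    [0.003,0,0,0],
    [0.003,0,0,0]
  ]
}}

```text
t: 30.27
tcp_pos: [0.3853, -0.3306, 0.059]
tool_rot: [-0.016, 0.701, 0.008, 0.713]
force: [-3.9, 1.6, 21.5]
finger_gap: 0.315
```

>>> {"name": "step_arm", "arguments": {
  "commands": [
    [-0.0005,0,0,0],
    [-0.0005,0,0,0],
    [-0.0005,0,0,0],
    [-0.0005,0,0,0],
    [-0.02,0,0,0],
    [-0.05,0,0,0],
    [-0.09,0,0,0],
    [-0.12,0,0,0]
  ],
  "jaw": 0.055
}}

```text
t: 30.93
tcp_pos: [0.3832, -0.3289, 0.1801]
tool_rot: [-0.016, 0.702, 0.009, 0.712]
force: [0.7, -1.0, -0.2]
finger_gap: 0.647
```

>>> {"name": "step_arm", "arguments": {
  "commands": [
    [-0.03,-0.04,0,0],
    [-0.05,-0.06,0,0],
    [-0.05,-0.06,0,0],
    [-0.05,-0.06,0,0]
  ]
}}

```text
t: 31.27
tcp_pos: [0.385, -0.3902, 0.2318]
tool_rot: [-0.016, 0.701, 0.007, 0.713]
force: [0.2, -0.3, -0.5]
finger_gap: 0.647
```

Run:
```python
from h import *
s=st(); cam,im=snap("wrist","w34"); crop(im,240,60,440,260,3,"w34d")
b=wj([-.046,-.065,.078]); print("knob top exp",proj(cam,b), "at rim", proj(cam,b+[.014,0,0]), "if 3mm high",proj(cam,b+[0,0,.003]))
c,im=snap("scene","s34"); crop(im,300,90,440,210,5,"s34c"); c,im=snap("top","t34"); crop(im,400,160,510,260,6,"t34c")
```

```text
t 31.27 tcp [ 0.385  -0.3902  0.2318] xax [ 0.017 -0.012 -1.   ] zax deg 1.91 F [ 0.2 -0.3 -0.5] gap 0.647 q [-1.    0.42  1.64  0.01  1.07 -1.04]
knob top exp [[319.74911567 112.60767001]] at rim [[336.79836913 113.15636918]] if 3mm high [[319.81515777 112.80706919]]
```

View pics/w34d.png

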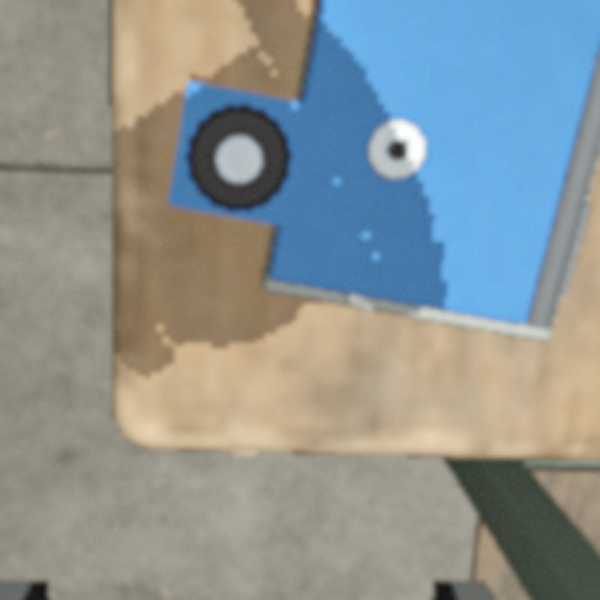

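View pics/s34c.png

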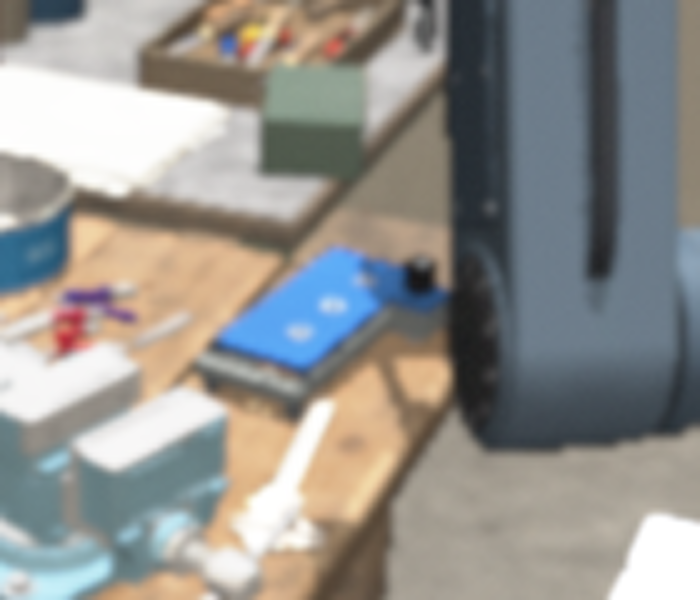

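View pics/t34.png

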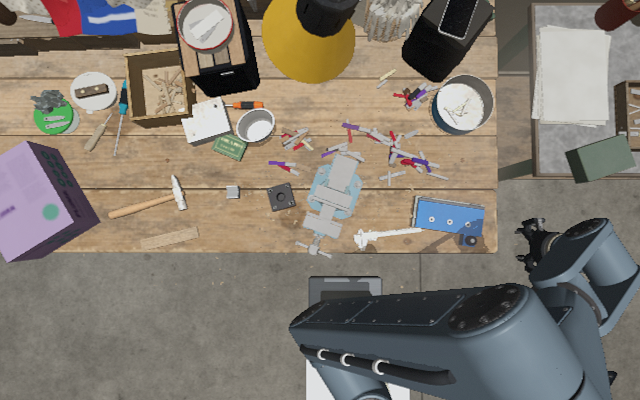

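Run:
```python
from h import *
c,im=load("s34"); crop(im,368,125,400,160,18,"s34k")
for z in (.078,.083,.088,.052): print(z,((proj(c,wj([-.046,-.065,z]))[0]-[368,125]+.5)*18).round(0))
for p in ([-.064,-.083,.052],[-.064,-.047,.052],[-.03,-.047,.052],[-.03,.1,.052]): print(p,((proj(c,wj(p))[0]-[368,125]+.5)*18).round(0))
```

```text
0.078 [290. 312.]
0.083 [292. 292.]
0.088 [294. 272.]
0.052 [279. 413.]
[-0.064, -0.083, 0.052] [385. 404.]
[-0.064, -0.047, 0.052] [315. 464.]
[-0.03, -0.047, 0.052] [182. 426.]
[-0.03, 0.1, 0.052] [-132.  686.]
```

View pics/s34k.png

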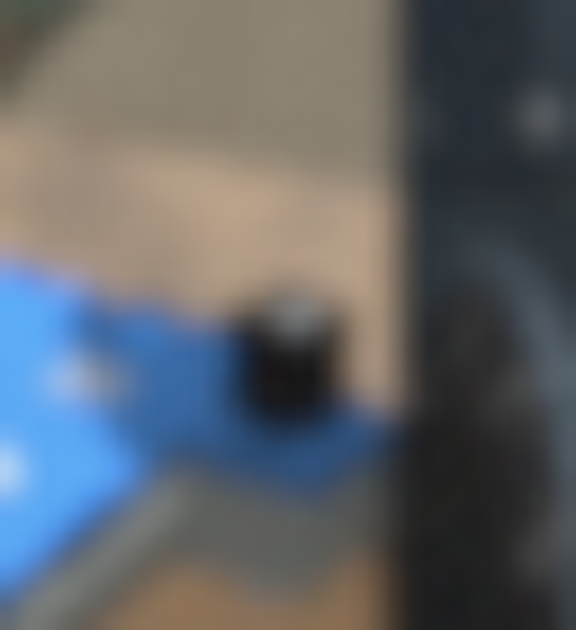

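Run:
```python
from h import *
print(manip.sign_off())
```

```text
the job is handed in; nothing more can be done
None
```

The job is handed in at about 31 s of the 72 s limit; sign-off gives no verdict, so what follows is from my own checks.

**What I did**
- **Slip:** I laid the light slip flat between the jig's dowels and checked it in the wrist picture before closing the leaf. I pushed the blue leaf over from behind and pressed it down until it stopped.
- **Pin to the block:** I gripped the pin by its knob and lifted it out of the V-block. I turned it upright by bracing its tip against the V-block's end face, stood it in the block's big hole and let go.
- **Pin to the bore:** I took it again from above and leaned it about 15° in the pads against the hole's rim. I started it about 7 mm into the bore lower edge first, straightened it, slid it home until it stopped at about 21 N, and let go.

**Last checks**
- **Pin home:** The knob's centre was within 0.2 px of the expected place in the wrist view. In the scene view its top matched 78 mm height, with no shank showing.
- **The rest:** The leaf is level, the dark slip is where it was, and the gripper was clear above everything.

**What disagreed or could count against it**
- **Leaf press:** The vertical force peaked at about 43 N while pressing the leaf shut. It acted through the fingertips, so I do not think it breaks the 40 N limit on the arm and gripper body.
- **Lean angle:** My estimates of the lean ranged from 14° to 18°, depending on the fit used.
- **Top camera:** It disagreed with the wrist camera by about 2–3 mm in x. I went by the wrist camera.
- **First pin grip:** It pushed the knob about 3 mm sideways, so I reopened, re-centred and gripped again before lifting.

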